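# Refit a melting-point microscope's filters and eyepiece and set its height

## Task

Put the melting-point microscope back together: take the dust plug out of its tube and leave it in the parts tray, drop every filter that lies on the mat down the tube, then stand the eyepiece on the tube's thread, turn it backward (counter-clockwise from above) with its weight on the thread until it drops a step, and only then turn it forward until its collar is fully home on the tube's shoulder. After that wind the handwheel on the column until the head's pointer is level with the index clip, and leave the bottle and spare objective where they are.

Things in the scene. Friction and masses are not known exactly. Their poses are not given: they have to be found in the camera images.
- stand: The microscope's fixed stand: cream base 285 x 140 x 50 mm, blue sloping panel towards the robot, aluminium hot stage (92 mm across, top 66 mm above the bench) below the tube, steel column 32 mm across, 150 mm behind the tube's axis, with the handwheel on top. Origin on the bench below the tube's axis, z up, +x from the tube to the column.
- head: The head that slides on the column: an upright cream tube, 68 mm across, on an arm. Origin on the tube's axis at the height of its shoulder, 170 mm above the bench at the start (head fully raised); axes as the stand's. A threaded steel neck, 48 mm across, rises 30 mm from the shoulder. The head does not sink under pushes below about 15 N.
- tube_mouth (a point): Centre of the open mouth at the neck's top, 30 mm above the shoulder. The bore is 43 mm across, flat-bottomed, 30 mm deep (1.5 mm clearance all round a filter).
- thread_start (a point): Top of one of the three blunt thread starts (crests), 120 degrees apart, 27 mm from the axis, 28 mm above the shoulder. The thread is right-handed with three starts, 18 mm a turn (2.86 mm per rad), 56.5 mm across; ridges 2 mm thick, grooves 4 mm high. Seen from above, each ridge slopes down clockwise from its crest; just counter-clockwise of a crest is the 6 mm drop to the next ridge.
- pointer (a point): Tip of the steel pointer blade (10 mm wide, 3 mm thick) on the head's +y side beside the column, at mid thickness, 25 mm below the tube's shoulder. It moves with the head.
- index_clip: A black clip, 12 mm high, with a 3 mm thick steel tongue, clamped on a thin rod beside the column on the stand's +y side; the tongue points at the pointer blade. Origin at the tongue's tip, mid thickness. It stands 13 to 23 mm lower than the pointer at the start and does not move.
- handwheel (a joint): Angle of the handwheel on the column, rad: 0 at the start, growing as it turns clockwise seen from above, up to 5.6. Each rad clockwise lowers the head by 4.8 mm. It stays where it is left and takes about 0.2 N m to turn.
- wheel_top (a point): Centre of the top face of the handwheel: a solid black knurled wheel, 62 mm across and 26 mm high, axis vertical, its top 276 mm above the bench, with a short white line on its rim. It can be gripped across its full width from above.
- eyepiece: The eyepiece: 78 mm high, 170 to 290 g, upright on the mat. Origin at the centre of its underside, z up. Up to 36 mm a cream collar, 67 mm across, hollow from below to 32 mm, 60.8 mm inside (2 mm clearance round the thread). Its origin is 13 mm above the tube's shoulder when the lugs are on the crests, about 7 mm after the drop, 0 when home (about 2.4 rad clockwise later).
- eyepiece_grip (a point): Where to grip the eyepiece: centre of its black knurled barrel, 50 mm across, which reaches from 36 to 68 mm above the eyepiece's origin; this point is at 58 mm. Above the barrel is a rubber eyecup, 52 mm across, to 78 mm.
- eyepiece_lug (a point): Underside of one of the eyepiece's three inner lugs, on its x axis: 120 degrees apart, 6 mm wide, 2.5 mm thick, undersides 15 mm above the eyepiece's origin, reaching in to 51.2 mm across. A lug on a ridge rides up as it is turned counter-clockwise, passes the crest, drops 6 mm and then passes clockwise under that ridge, with 1.5 mm play.
- filter_a: A filter: aluminium-rimmed glass disc, 40 mm across, 10 mm high, 40 g, flat on the mat at the start; origin at the centre of its underside, z up. One to three of the three filters are present, all alike; they stack in the tube in any order.
- filter_b: A filter: aluminium-rimmed glass disc, 40 mm across, 10 mm high, 40 g, flat on the mat at the start; origin at the centre of its underside, z up. One to three of the three filters are present, all alike; they stack in the tube in any order.
- filter_c: A filter: aluminium-rimmed glass disc, 40 mm across, 10 mm high, 40 g, flat on the mat at the start; origin at the centre of its underside, z up. One to three of the three filters are present, all alike; they stack in the tube in any order.
- dust_plug: Black plastic dust plug in the tube's mouth at the start: flange 55 mm across and 4 mm thick lying on the neck's rim, above it a grip knob 24 mm across and 22 mm high, below it a spigot 39 mm across and 8 mm deep in the bore. 40 g. Origin at the centre of the flange's underside, z up (along the knob).
- tray: Steel parts tray, 150 mm (x) by 180 mm (y), 28 mm high, 3 mm walls, empty, fixed to the bench; origin at the centre of its underside. It and the mat lie left and right of the microscope, either way round.
- mat: Grey service mat, 220 x 200 mm, 2 mm thick, fixed; origin at the centre of its underside. The eyepiece and the filters stand on it, about 90 mm apart.
- cleaner: Bystander: white bottle, 48 mm across, 110 mm high, on the bench right of the column. Leave alone.
- spare_objective: Bystander: spare steel objective, 34 mm across, 60 mm high, upright on the bench left of the column. Leave alone.
There are look-alikes about, which are no part of the job. Of the things shaped like the dust_plug, the black one is meant.

How it is judged:
On the way, in this order (a step that is already met when the one before it is completed fails the run):
1. every filter present lies down inside the tube (horizontal distance between each of filter_a, filter_b, filter_c and head below 0.004 m and z of filter_a in the frame of head between -0.003 and 0.024 m and z of filter_b in the frame of head between -0.003 and 0.024 m and z of filter_c in the frame of head between -0.003 and 0.024 m), for 0.2 s.
2. the eyepiece stands upright on the tube with its lugs borne by the crest of the thread starts (collar 12.5 to 14.2 mm above the shoulder), as it does just before the drop when it is turned backward (horizontal distance between eyepiece and head below 0.004 m and angle between eyepiece's own z axis and vertical below 0.08 rad and z of eyepiece in the frame of head between 0.0125 and 0.0142 m and contact force between eyepiece and head above 0.2 N), for 0.02 s.
3. the eyepiece has dropped a step into the thread (collar less than 8.5 mm above the shoulder), still upright (horizontal distance between eyepiece and head below 0.004 m and angle between eyepiece's own z axis and vertical below 0.08 rad and z of eyepiece in the frame of head between 0.003 and 0.0085 m), for 0.1 s.
4. the eyepiece is screwed home, its collar on the tube's shoulder (horizontal distance between eyepiece and head below 0.004 m and angle between eyepiece's own z axis and vertical below 0.035 rad and z of eyepiece in the frame of head between -0.002 and 0.0012 m), for 0.2 s.
5. the head is wound down until its pointer is level with the index clip (z of pointer in the frame of index_clip between -0.002 and 0.002 m and velocity of joint handwheel between -0.05 and 0.05 rad/s), for 0.3 s.
At the end, for the whole second after the job is handed in: All filters present are down the tube (4 mm of its axis, under 24 mm above the shoulder); the eyepiece is home (collar within 1.2 mm of the shoulder, upright to 0.035 rad); pointer within 2 mm of the clip's height; dust plug in the tray; all at rest (all of step 1 and all of step 4 and z of pointer in the frame of index_clip between -0.002 and 0.002 m and x of dust_plug in the frame of tray between -0.072 and 0.072 m and y of dust_plug in the frame of tray between -0.087 and 0.087 m and z of dust_plug in the frame of tray below 0.04 m and linear speed of eyepiece below 0.01 m/s and linear speed of dust_plug below 0.02 m/s); the robot touches nothing.
It fails at once if the bottle is pushed more than 25 mm or tipped over (distance of cleaner from where it was at the start of the episode above 0.025 m or angle between cleaner's own z axis and vertical above 0.5 rad).
It fails at once if the spare objective is pushed more than 25 mm or tipped over (distance of spare_objective from where it was at the start of the episode above 0.025 m or angle between spare_objective's own z axis and vertical above 0.5 rad).
Of filter_a, filter_b, filter_c only 1 to 3 are there at a start; the rules pass over those that are not, and their reading is None.
At some moment in a run one of filter_a, filter_b, filter_c, eyepiece may be knocked a few centimetres aside while the robot is not near it.
It also fails if it takes over 210 s, if anything falls off the work surface, if the arm or the gripper's body presses on something with over 40 N, if the wrist force passes 120 N, or if a joint passes its speed limit or range.

## Robot

A 6-joint arm with a two-finger parallel gripper is mounted at the origin on the work surface. World frame = base frame: x ahead of the robot, y to its left, z up, the work surface at z = 0. Lengths are in m, angles in rad, forces in N, time in s.
With the tool pointing down it reaches from about 0.325 to 1 m from the base axis. Payload 5.1 kg.
Tool frame: the origin (TCP) lies at the centre of the arm's flange, where the gripper is bolted on; the fingertips stand 173 mm ahead of it and the grasp point (between the pads) lies 155 mm ahead of it; x points along the fingers, y is the direction in which the jaws open and shut, and the axes are right-handed (so a half turn about x gives the same grasp; the last joint's range is limited). The gripper opens to 85 mm and grips with 20 to 120 N. Pads are 22 mm wide; open, the fingers measure 114 mm over their backs; the gripper's body (76 mm by 85 mm) begins 54 mm behind the grasp point. The pads swing forward as they close: fully open they stand 13 mm farther back than shut.
Start: joints at [-1.291, 0.124, 1.65, -0, 1.367, -0.083], TCP at [0.231, -0.608, 0.405] pointing down, gripper open.
Joint ranges: [-2.61, 2.61], [-1.02, 2.33], [0.03, 2.71], [-1.35, 4.49], [0.32, 2.68], [-2.91, 2.91]. Speed limits (rad/s): [2.57, 2.57, 3.14, 3.14, 3.14, 3.14].

## Interface

Orientations are given as a rotation vector (axis times angle).
In Python, from workcell import * gives the robot as it stands.
- The arm moves only by the tool play_rows, never from a script. Its arguments are lists of equal length, an entry for each row: "jaw": the closure in counts, from 0 (fully open) to 255 (shut); "travel": the shift along the tool's x, y, z in m, a list of three; "rotation": the turn, a rotation vector about the tool's x, y, z in rad, a list of three. A call has exactly 10 rows; each row is the pose to reach, as a shift and turn from the pose commanded when the call began, along the tool's axes at that moment; what a row does not reach only later rows make up. A row lasts 1/10 s, in which the tool goes at most 50 mm and 8.59 degrees, less where a joint would pass 70% of its speed; a pose out of reach is approached as far as the arm can. A call with a gripper value outside its range is refused whole. The fingers move at their own pace and stop on an object; the grip force is fixed at half the most. Time passes only in rows, so rows that repeat a pose let the fingers close, or fill a call up. It gives the time, the measured TCP pose, the force and the opening at its end, in the units of the state.
- observe(): the state, without advancing time (a new reading comes with each control period).
- get_image(name): name is "side" or "top" or "wrist"; returns a dict with "img" (420x560x3 uint8, blue, green, red), "camera_matrix" (3x3 intrinsics, pixels), "dist_coeffs" ([k1, k2, p1, p2, k3] as OpenCV has them; the pictures are not rectified), "position" and "orientation" of the camera in the world. Camera axes: x right, y up, looking along -z (the intrinsics and any distortion apply to the point x, -y, -z); pixel columns grow to the right and rows downward; lengths in m; the calibration is good to about 2 mm. A picture is of the moment at which its call begins. There is no depth.
- hand_in(): hands the job in, once; it reports no verdict.
Trained networks look in a picture, given as the dict that the camera call returned (one of the last four; its "shot" number tells which), for a name from the list of things; names that differ only in an ending like _2 or _b are one class to them, and where a whole thing is asked for, a point or a joint stands for the part that bears it (a point fixed in the world has none). Each returns a list of dicts, best first, with "conf" (0 to 1); they miss things now and then, are a little off and sometimes report something else, mostly with a low value. They report only what shows in the picture. A call takes as long as a camera call. They do not tell look-alikes from the thing itself.
- find_in(picture, thing): "bbox" ([left, top, right, bottom] in pixels, round what is visible of it).
The state is a dict: "clock": time; "joints": joint angles; "dq": joint speeds; "joint_torque": joint torques, N m; "tool_pos": TCP position; "ee_rot": TCP orientation; "wrist_force": force on the tool from outside, world axes, zero at the start; "moment": the same for the moment, N m; "grip_width": finger opening in m.
Only numpy, scipy, OpenCV 4.12 (cv2) and the standard library are available. Lean on these libraries where they do the work, as an engineer would, in place of code of your own. Each camera call takes 0.05 s, during which the arm holds its last target.

## Working session

There is one attempt and no reset: what is moved stays moved. The work goes in short steps, Python scripts to look and compute and a tool call to move; the robot and the scene stay as the last step left them, time stands still between calls to the robot, and variables do not carry over. Pictures are saved under pics/ and viewed, and the job is handed in when it is done.

Besides the shell and the picture viewer there is one more tool, called after "Emit:" as name(argument=value, ...), one argument or row to a line, values as JSON. play_rows: Moves the arm, as the interface text tells. Its arguments: {"type":"object","properties":{"jaw":{"type":"array","items":{"type":"number"}},"travel":{"type":"array","items":{"type":"array","items":{"type":"number"}}},"rotation":{"type":"array","items":{"type":"array","items":{"type":"number"}}}},"required":["jaw","travel","rotation"]}

```bash
ls; mkdir -p pics; cat > h.py <<'E'
from workcell import *
import numpy as np, cv2
from scipy.spatial.transform import Rotation as R
def cam(p):
    K=np.array(p["camera_matrix"]);d=np.array(p["dist_coeffs"],float);o=np.array(p["orientation"],float);t=np.array(p["position"])
    Rm = o if o.shape==(3,3) else (R.from_rotvec(o).as_matrix() if o.size==3 else R.from_quat(o).as_matrix())
    return K,d,Rm,t
def ray(p,u,v):
    K,d,Rm,t=cam(p)
    n=cv2.undistortPoints(np.array([[[u,v]]],float),K,d)[0,0]
    return t,Rm@np.array([n[0],-n[1],-1.])
def atz(p,u,v,z):
    t,r=ray(p,u,v); return t+r*(z-t[2])/r[2]
def proj(p,X):
    K,d,Rm,t=cam(p)
    c=(np.atleast_2d(X)-t)@Rm; c=c*np.array([1,-1,-1])
    return cv2.projectPoints(c,np.zeros(3),np.zeros(3),K,d)[0][:,0]
def save(p,n): cv2.imwrite("pics/%s.png"%n,p["img"])
E
python3 - <<'E'
from h import *
s=observe(); print({k:np.round(v,3) if not isinstance(v,dict) else v for k,v in s.items()})
for n in("side","top","wrist"):
    p=get_image(n); save(p,n+"0"); print(n,p["shot"],p["position"],p["orientation"],np.round(p["camera_matrix"],1).tolist(),p["dist_coeffs"])
E
```

```text
pics
{'clock': np.float64(0.0), 'joints': array([-1.291,  0.125,  1.652,  0.   ,  1.367, -0.083]), 'dq': array([0.001, 0.001, 0.001, 0.   , 0.002, 0.   ]), 'joint_torque': array([ 1.0000e-03, -4.2362e+01, -3.6545e+01, -0.0000e+00,  7.0000e-03,
        0.0000e+00]), 'tool_pos': array([ 0.231, -0.607,  0.403]), 'ee_rot': array([ 2.024,  0.373, -2.025]), 'wrist_force': array([-0.756, -1.257, -0.129]), 'moment': array([ 0.038, -0.031, -0.032]), 'grip_width': np.float64(0.085)}
side 1 [0.14020264 0.6875279  0.84110821] [ 0.31998091 -1.14715725 -2.35788626] [[422.1, 0.0, 286.4], [0.0, 422.1, 213.0], [0.0, 0.0, 1.0]] [-0.03947146  0.          0.          0.          0.        ]
top 2 [ 0.50412714 -0.01511162  1.15207091] [ 0.06023948 -0.05279445 -1.59119643] [[400.2, 0.0, 275.8], [0.0, 400.2, 213.4], [0.0, 0.0, 1.0]] [0.01854791 0.         0.         0.         0.        ]
wrist 3 [ 0.29770783 -0.5814452   0.37284915] [-0.24820191  0.17202128 -1.19994451] [[309.8, 0.0, 277.4], [0.0, 309.8, 208.7], [0.0, 0.0, 1.0]] [-0.02838893  0.          0.          0.          0.        ]
```

View pics/top0.png

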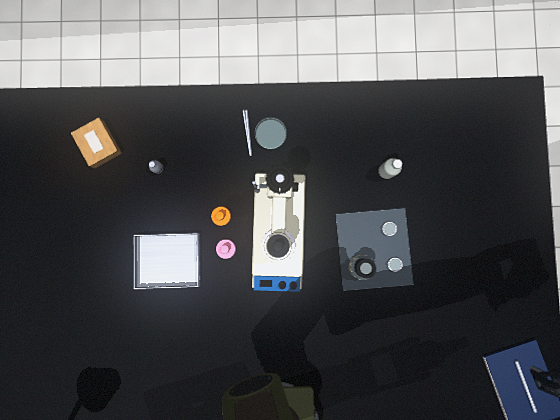

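View pics/side0.png

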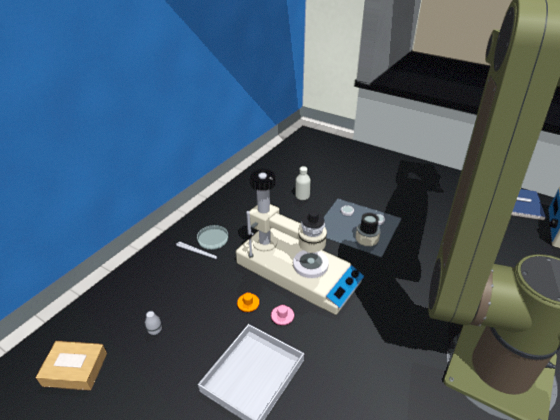

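```bash
python3 - <<'E'
from h import *
for n in("top","side"):
    p=get_image(n)
    for t in("filter_a","eyepiece","dust_plug","head","tray","mat","handwheel","pointer","index_clip","cleaner","spare_objective","tube_mouth"):
        for q in find_in(p,t)[:5]: print(n,t,np.round(q["bbox"],1).tolist(),round(q["conf"],2))
print(observe()["clock"])
E
```

```text
top filter_a [380.1, 224.1, 396.1, 234.4] 0.67
top filter_a [389.0, 258.4, 402.9, 271.6] 0.53
top eyepiece [347.5, 253.9, 375.5, 280.5] 0.71
top dust_plug [267.0, 233.7, 288.8, 258.4] 0.97
top dust_plug [215.7, 240.3, 232.8, 262.8] 0.72
top dust_plug [207.2, 206.4, 227.4, 224.5] 0.58
top head [260.7, 184.2, 295.3, 253.1] 0.81
top tray [383.6, 221.6, 393.4, 233.6] 0.58
top tray [131.9, 234.9, 201.7, 288.1] 0.57
top mat [335.2, 206.2, 411.4, 289.6] 0.56
top handwheel [270.6, 164.1, 296.4, 192.2] 0.71
top handwheel [257.1, 185.6, 295.3, 261.1] 0.42
top pointer [258.9, 183.5, 293.7, 257.9] 0.66
top pointer [132.6, 237.3, 202.1, 288.7] 0.56
top cleaner [378.9, 158.3, 404.0, 180.0] 0.82
top cleaner [258.6, 184.5, 297.2, 263.4] 0.6
top spare_objective [147.6, 162.7, 163.7, 175.2] 0.52
top tube_mouth [256.7, 182.4, 298.4, 262.0] 0.59
top tube_mouth [250.7, 164.0, 303.7, 289.0] 0.32
side filter_a [297.3, 168.3, 309.0, 201.3] 0.72
side filter_a [247.8, 205.9, 324.3, 251.7] 0.68
side filter_a [380.8, 218.0, 385.4, 223.8] 0.4
side eyepiece [320.7, 198.4, 401.3, 254.9] 0.69
side eyepiece [355.6, 210.8, 380.7, 245.0] 0.59
side dust_plug [273.4, 304.5, 292.6, 325.6] 0.79
side dust_plug [238.5, 291.4, 257.5, 311.5] 0.72
side dust_plug [298.1, 211.4, 327.4, 230.7] 0.71
side head [247.7, 206.6, 325.7, 252.6] 0.76
side tray [196.5, 324.9, 300.4, 420.0] 0.95
side mat [322.5, 198.8, 400.4, 252.8] 0.63
side handwheel [249.3, 168.3, 275.6, 190.1] 0.76
side pointer [250.6, 206.4, 326.5, 248.6] 0.9
side cleaner [297.2, 170.1, 310.8, 201.0] 0.77
side spare_objective [250.0, 168.5, 277.3, 190.1] 0.69
side spare_objective [149.0, 310.9, 160.8, 333.2] 0.64
side tube_mouth [249.2, 207.8, 326.5, 250.8] 0.6
side tube_mouth [356.7, 215.3, 377.4, 244.3] 0.19
1.45
```

```bash
python3 - <<'E'
from h import *
p=get_image("top"); im=p["img"]
a=cv2.resize(im[150:300,240:420],None,fx=4,fy=4,interpolation=cv2.INTER_CUBIC)
cv2.imwrite("pics/z1.png",np.clip((a/255.)**0.6*255,0,255).astype(np.uint8))
p2=get_image("side"); im=p2["img"]
a=cv2.resize(im[160:310,230:410],None,fx=4,fy=4,interpolation=cv2.INTER_CUBIC)
cv2.imwrite("pics/z2.png",np.clip((a/255.)**0.6*255,0,255).astype(np.uint8))
for n,u,v,z in [("f1",389.5,229,.012),("f2",395.5,264.8,.012),("eyecup",366,268.5,.08),("plug",278,244.5,.226),("wheel",280,178.7,.276),("tray",166,262,.028),("mat",374,250,.002),("pink",226,249,.02)]:
    print(n,np.round(atz(p,u,v,z),4))
E
```

```text
f1 [ 0.5348 -0.3325  0.012 ]
f2 [ 0.4336 -0.3451  0.012 ]
eyecup [ 0.4296 -0.2471  0.08  ]
plug [ 0.4987 -0.0151  0.226 ]
wheel [ 0.6437 -0.0226  0.276 ]
tray [0.4555 0.2985 0.028 ]
mat [ 0.4761 -0.2887  0.002 ]
pink [0.4879 0.1317 0.02  ]
```

View pics/z1.png

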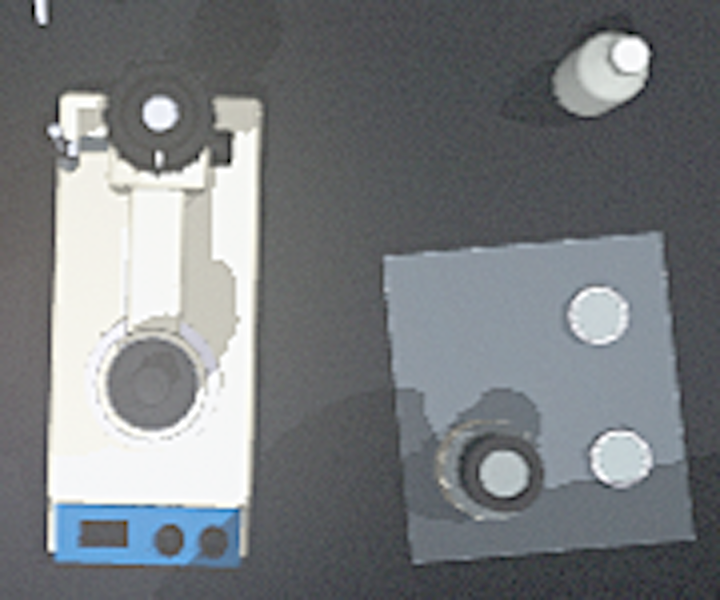

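View pics/z2.png

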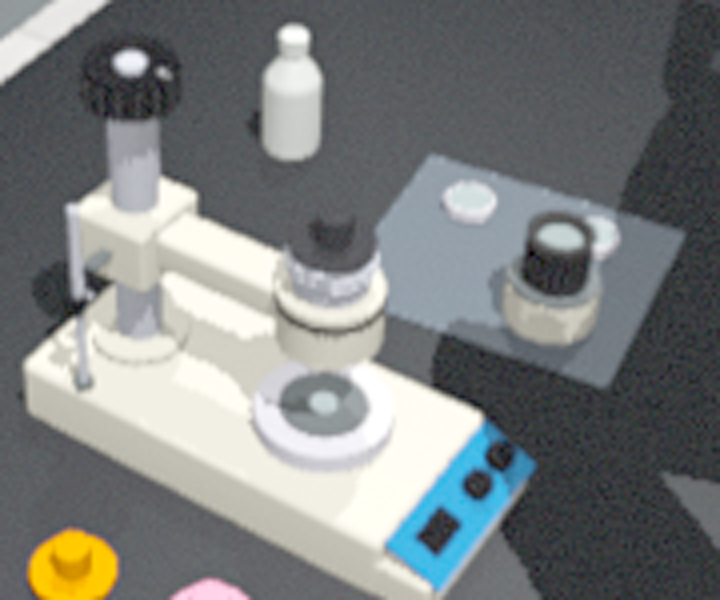

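View pics/wrist0.png

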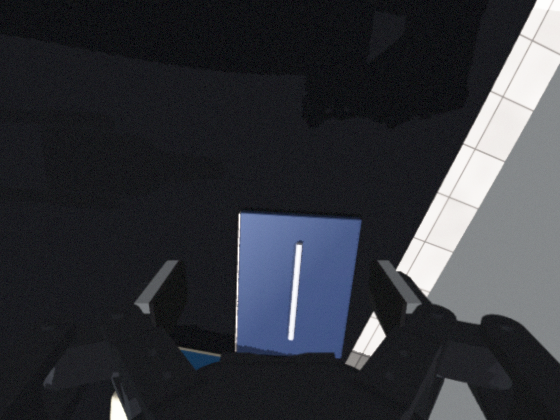

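```bash
cat >> h.py <<'E'
def tcp():
    s=observe(); return np.array(s["tool_pos"]),R.from_rotvec(s["ee_rot"])
# tool down with jaw axis y at world yaw a: x=-z ; y=(cos a, sin a,0)
def down(a):
    x=np.array([0,0,-1.]);y=np.array([np.cos(a),np.sin(a),0]);return R.from_matrix(np.c_[x,y,np.cross(x,y)])
def plan(pos,a):
    p,r=tcp(); y=r.as_matrix()[:,1]
    # nearest equivalent yaw
    t=r.inv().apply(np.array(pos)-p); w=(r.inv()*down(a)).as_rotvec()
    print("now",np.round(p,4),"yaw",round(np.arctan2(y[1],y[0]),3),"tilt",np.round(r.as_matrix()[:,0],3)); print("  travel",np.round(t,4).tolist(),"rot",np.round(w,4).tolist())
def st():
    s=observe();p,r=tcp();y=r.as_matrix()[:,1];print("t",round(s["clock"],2),"pos",np.round(p,4),"yaw",round(np.arctan2(y[1],y[0]),3),"F",np.round(s["wrist_force"],2),"M",np.round(s["moment"],3),"w",round(s["grip_width"],4),"j",np.round(s["joints"],3))
E
python3 - <<'E'
from h import *
st()
p,r=tcp(); print(r.as_matrix().round(3))
w=get_image("wrist");K,d,Rm,t=cam(w)
M=r.as_matrix();print("cam in tool",M.T@(t-p),(M.T@Rm).round(3))
for a in (np.pi/2,-np.pi/2,0):
  plan([.499,-.015,.45],a)
E
```

```text
t 1.55 pos [ 0.2306 -0.6077  0.4047] yaw -1.208 F [0.14 0.05 0.47] M [-0.073 -0.019  0.043] w 0.0855 j [-1.291  0.124  1.65  -0.     1.368 -0.083]
[[-0.     0.355 -0.935]
 [ 0.    -0.935 -0.355]
 [-1.    -0.    -0.   ]]
cam in tool [ 0.03070039 -0.00046617 -0.07201279] [[-0.001  0.28  -0.96 ]
 [ 1.     0.001 -0.001]
 [ 0.001 -0.96  -0.28 ]]
now [ 0.2307 -0.6077  0.4047] yaw -1.208 tilt [-0. -0. -1.]
  travel [-0.0453, -0.4588, -0.4612] rot [-2.7787, 0.0, 0.0]
now [ 0.2307 -0.6077  0.4047] yaw -1.208 tilt [-0. -0. -1.]
  travel [-0.0453, -0.4588, -0.4612] rot [0.3628, 0.0, -0.0]
now [ 0.2307 -0.6077  0.4047] yaw -1.208 tilt [-0. -0. -1.]
  travel [-0.0453, -0.4588, -0.4612] rot [-1.2079, 0.0, -0.0]
```

Emit:
play_rows(
  jaw=[0,0,0,0,0,0,0,0,0,0],
  travel=[
    [-0.004,-0.035,-0.035],
    [-0.007,-0.07,-0.07],
    [-0.011,-0.105,-0.105],
    [-0.014,-0.14,-0.14],
    [-0.018,-0.175,-0.175],
    [-0.021,-0.21,-0.21],
    [-0.025,-0.245,-0.245],
    [-0.028,-0.28,-0.28],
    [-0.032,-0.315,-0.315],
    [-0.035,-0.33,-0.33],
  ],
  rotation=[
    [0.036,0,0],
    [0.072,0,0],
    [0.108,0,0],
    [0.144,0,0],
    [0.18,0,0],
    [0.216,0,0],
    [0.252,0,0],
    [0.288,0,0],
    [0.324,0,0],
    [0.363,0,0],
  ],
)

```text
clock: 2.6
tool_pos: [0.4228, -0.1789, 0.4404]
ee_rot: [2.222, 0.002, -2.219]
wrist_force: [0.5, -2.1, 1.5]
grip_width: 0.0855
```

```bash
python3 - <<'E'
from h import *
st(); w=get_image("wrist"); save(w,"w1"); plan([.499,-.015,.45],-np.pi/2)
for t in("filter_a","eyepiece","dust_plug"):
        for q in find_in(w,t)[:5]: print(t,np.round(q["bbox"],1).tolist(),round(q["conf"],2))
E
```

```text
t 2.6 pos [ 0.4228 -0.1789  0.4404] yaw -1.569 F [ 0.5  -2.15  1.47] M [-0.091  0.006  0.013] w 0.0855 j [-5.180e-01 -3.360e-01  2.014e+00  1.000e-03  1.462e+00  1.051e+00]
now [ 0.4233 -0.1781  0.4409] yaw -1.569 tilt [ 0.003  0.001 -1.   ]
  travel [-0.0087, -0.163, -0.076] rot [0.0019, -0.0028, 0.0012]
filter_a [385.0, 67.2, 419.6, 102.8] 0.66
filter_a [388.7, 153.5, 422.7, 181.6] 0.58
filter_a [301.2, 142.8, 366.5, 199.5] 0.48
eyepiece [301.6, 142.6, 364.9, 200.7] 0.69
eyepiece [2.1, 69.6, 72.6, 157.4] 0.66
eyepiece [28.2, 0.0, 130.6, 165.1] 0.57
dust_plug [2.6, 71.6, 74.3, 160.1] 0.81
dust_plug [0.9, 17.5, 25.9, 68.8] 0.56
```

View pics/w1.png

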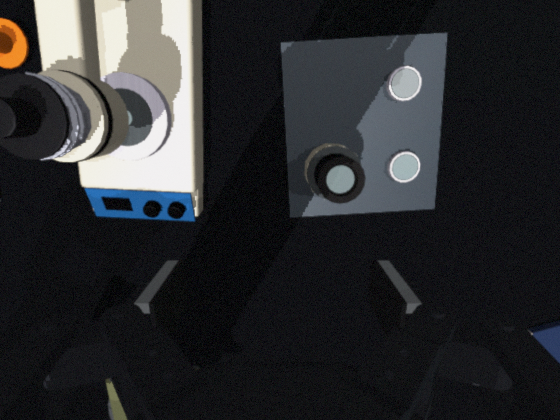

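Emit:
play_rows(
  jaw=[0,0,0,0,0,0,0,0,0,0],
  travel=[
    [-0.002,-0.035,-0.016],
    [-0.004,-0.07,-0.032],
    [-0.006,-0.105,-0.048],
    [-0.008,-0.14,-0.064],
    [-0.009,-0.163,-0.076],
    [-0.009,-0.163,-0.076],
    [-0.009,-0.163,-0.076],
    [-0.009,-0.163,-0.076],
    [-0.009,-0.163,-0.076],
    [-0.009,-0.163,-0.076],
  ],
  rotation=[
    [0,0,0],
    [0,0,0],
    [0,0,0],
    [0,0,0],
    [0,0,0],
    [0,0,0],
    [0,0,0],
    [0,0,0],
    [0,0,0],
    [0,0,0],
  ],
)

```text
clock: 3.8
tool_pos: [0.4978, -0.0201, 0.4487]
ee_rot: [-2.221, 0.002, 2.221]
wrist_force: [0.3, 0.6, -0.5]
grip_width: 0.0856
```

```bash
python3 - <<'E'
from h import *
st(); w=get_image("wrist"); save(w,"w2"); plan([.499,-.015,.38],-np.pi/2)
for t in("filter_a","eyepiece","dust_plug","handwheel"):
        for q in find_in(w,t)[:5]: print(t,np.round(q["bbox"],1).tolist(),round(q["conf"],2))
print(proj(w,[[.499,-.015,.226],[.499,-.015,.204],[.644,-.022,.276]]))
E
```

```text
t 3.8 pos [ 0.4978 -0.0201  0.4487] yaw -1.573 F [ 0.33  0.58 -0.47] M [ 0.02  -0.008  0.049] w 0.0856 j [-0.148 -0.243  1.928 -0.     1.457  1.425]
now [ 0.4979 -0.0198  0.4487] yaw -1.572 tilt [ 0. -0. -1.]
  travel [0.0687, -0.0049, -0.0011] rot [-0.0015, -0.0001, -0.0001]
filter_a [492.9, 205.4, 523.0, 232.6] 0.91
filter_a [496.8, 129.3, 529.3, 163.5] 0.69
eyepiece [409.5, 196.0, 491.3, 261.0] 0.55
handwheel [236.0, 0.0, 326.1, 23.0] 0.96
handwheel [211.9, 0.0, 343.6, 221.2] 0.23
[[270.44465536 230.08232978]
 [271.07151637 219.60978891]
 [282.88646755 -81.59035789]]
```

View pics/w2.png

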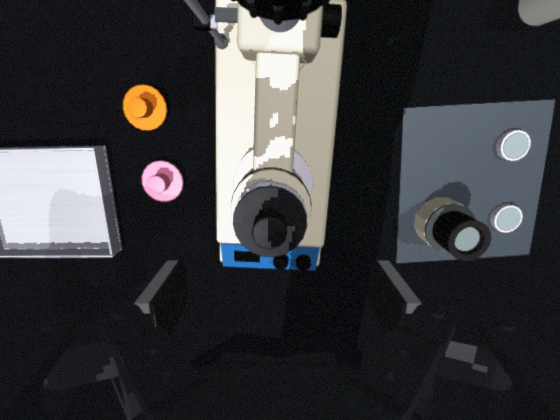

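Emit:
play_rows(
  jaw=[0,0,0,0,255,255,255,255,255,255],
  travel=[
    [0.02,-0.005,-0.001],
    [0.04,-0.005,-0.001],
    [0.06,-0.005,-0.001],
    [0.0685,-0.005,-0.001],
    [0.0685,-0.005,-0.001],
    [0.0685,-0.005,-0.001],
    [0.0685,-0.005,-0.001],
    [0.0685,-0.005,-0.001],
    [0.0685,-0.005,-0.001],
    [0.0685,-0.005,-0.001],
  ],
  rotation=[
    [0,0,0],
    [0,0,0],
    [0,0,0],
    [0,0,0],
    [0,0,0],
    [0,0,0],
    [0,0,0],
    [0,0,0],
    [0,0,0],
    [0,0,0],
  ],
)

```text
clock: 5.05
tool_pos: [0.4994, -0.0141, 0.3817]
ee_rot: [2.224, -0.001, -2.219]
wrist_force: [-0.5, 0.3, 4.9]
grip_width: 0.0216
```

```bash
python3 - <<'E'
from h import *
st(); w=get_image("wrist"); save(w,"w3"); w=get_image("side"); cv2.imwrite("pics/s3.png",cv2.resize(w["img"][140:320,220:400],None,fx=3.3,fy=3.3,interpolation=cv2.INTER_CUBIC))
E
```

```text
t 5.05 pos [ 0.4994 -0.0141  0.3817] yaw -1.571 F [-0.51  0.26  4.89] M [-0.037  0.065 -0.01 ] w 0.0216 j [-0.136 -0.201  2.005  0.     1.335  1.435]
```

View pics/w3.png

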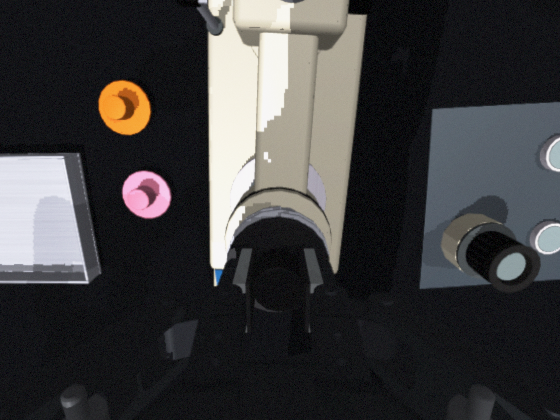

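View pics/s3.png

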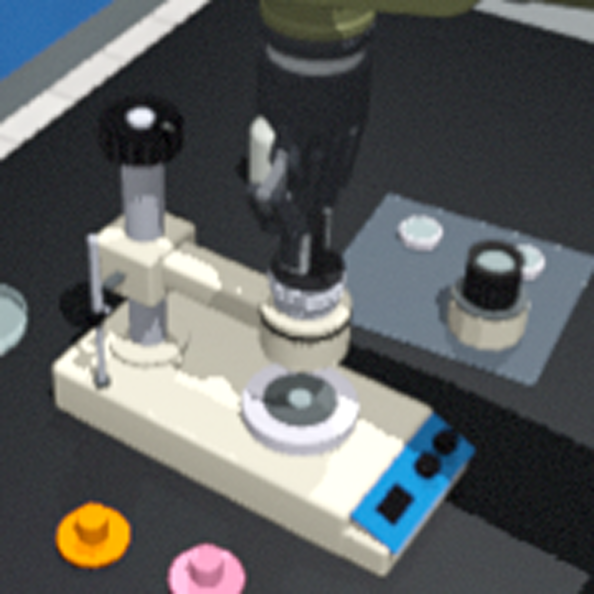

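Emit:
play_rows(
  jaw=[255,255,255,255,255,255,255,255,255,255],
  travel=[
    [-0.02,0,0],
    [-0.045,0,0],
    [-0.06,-0.02,0.002],
    [-0.06,-0.06,0.008],
    [-0.06,-0.105,0.014],
    [-0.06,-0.15,0.021],
    [-0.06,-0.195,0.027],
    [-0.06,-0.24,0.033],
    [-0.06,-0.28,0.039],
    [-0.06,-0.313,0.044],
  ],
  rotation=[
    [0,0,0],
    [0,0,0],
    [0,0,0],
    [0,0,0],
    [0,0,0],
    [0,0,0],
    [0,0,0],
    [0,0,0],
    [0,0,0],
    [0,0,0],
  ],
)

```text
clock: 6.15
tool_pos: [0.4543, 0.301, 0.4394]
ee_rot: [2.219, 0.001, -2.222]
wrist_force: [0.1, 0.0, -0.1]
grip_width: 0.0215
```

```bash
python3 - <<'E'
from h import *
st(); w=get_image("wrist"); save(w,"w4"); plan([.4555,.2985,.206],-np.pi/2)
E
```

```text
t 6.15 pos [0.4543 0.301  0.4394] yaw -1.57 F [ 0.08  0.05 -0.12] M [-0.024 -0.039 -0.011] w 0.0215 j [ 0.487 -0.129  1.844  0.     1.427  2.056]
now [0.4536 0.3038 0.4393] yaw -1.567 tilt [-0.002  0.003 -1.   ]
  travel [0.2333, 0.0061, -0.0023] rot [0.0038, 0.0021, 0.003]
```

View pics/w4.png

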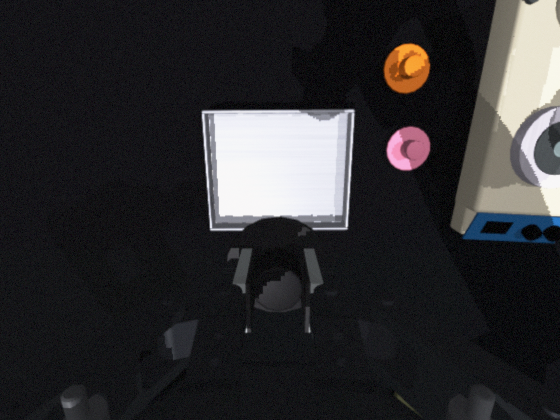

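Emit:
play_rows(
  jaw=[255,255,255,255,255,255,255,0,0,0],
  travel=[
    [0.04,0.002,0],
    [0.08,0.004,-0.001],
    [0.12,0.005,-0.001],
    [0.16,0.005,-0.001],
    [0.2,0.005,-0.001],
    [0.232,0.005,-0.001],
    [0.232,0.005,-0.001],
    [0.232,0.005,-0.001],
    [0.232,0.005,-0.001],
    [0.2,0.005,-0.001],
  ],
  rotation=[
    [0,0,0],
    [0,0,0],
    [0,0,0],
    [0,0,0],
    [0,0,0],
    [0,0,0],
    [0,0,0],
    [0,0,0],
    [0,0,0],
    [0,0,0],
  ],
)

```text
clock: 7.2
tool_pos: [0.4552, 0.2934, 0.2388]
ee_rot: [2.215, -0.003, -2.225]
wrist_force: [0.4, 0.4, 0.1]
grip_width: 0.0643
```

Emit:
play_rows(
  jaw=[0,0,0,0,0,0,0,0,0,0],
  travel=[
    [-0.05,0,0],
    [-0.1,0,0],
    [-0.15,0,0],
    [-0.2,0.02,0],
    [-0.2,0.07,-0.01],
    [-0.2,0.12,-0.01],
    [-0.2,0.17,-0.02],
    [-0.2,0.22,-0.02],
    [-0.2,0.27,-0.02],
    [-0.2,0.3,-0.02],
  ],
  rotation=[
    [0,0,0],
    [0,0,0],
    [0,0,0],
    [0,0,0],
    [0,0,0],
    [0,0,0],
    [0,0,0],
    [0,0,0],
    [0,0,0],
    [0,0,0],
  ],
)

```text
clock: 8.2
tool_pos: [0.4754, -0.0086, 0.4435]
ee_rot: [-2.227, 0.004, 2.215]
wrist_force: [1.2, 0.5, -0.4]
grip_width: 0.0857
```

```bash
python3 - <<'E'
from h import *
st(); w=get_image("wrist"); save(w,"w5"); p=get_image("top"); save(p,"t5")
for n,p in(("w",w),("t",p)):
  for t in("filter_a","eyepiece","dust_plug"):
        for q in find_in(p,t)[:5]: print(n,t,np.round(q["bbox"],1).tolist(),round(q["conf"],2))
E
```

```text
t 8.2 pos [ 0.4754 -0.0086  0.4435] yaw -1.573 F [ 1.18  0.49 -0.41] M [ 0.039 -0.031 -0.007] w 0.0857 j [-1.310e-01 -2.980e-01  1.980e+00 -1.000e-03  1.454e+00  1.442e+00]
w filter_a [510.2, 115.5, 546.9, 148.8] 0.88
w filter_a [502.6, 191.6, 536.7, 221.1] 0.69
w eyepiece [423.1, 185.4, 508.9, 247.4] 0.97
w dust_plug [31.7, 176.2, 76.4, 216.0] 0.94
w dust_plug [129.1, 67.4, 171.7, 115.8] 0.87
w dust_plug [150.7, 146.4, 190.1, 186.9] 0.78
t filter_a [381.2, 222.7, 394.6, 232.6] 0.62
t filter_a [389.8, 255.9, 402.7, 271.7] 0.5
t eyepiece [344.2, 255.1, 373.8, 280.5] 0.85
t dust_plug [217.6, 238.7, 229.8, 262.8] 0.7
t dust_plug [210.8, 206.0, 228.9, 227.1] 0.55
t dust_plug [158.5, 253.5, 178.6, 271.1] 0.52
```

View pics/w5.png

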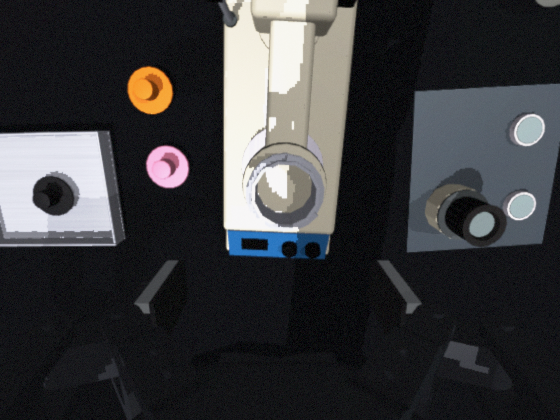

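View pics/t5.png

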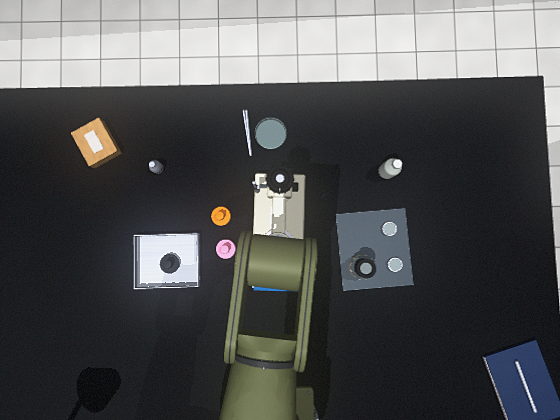

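```bash
python3 - <<'E'
from h import *
w=get_image("wrist"); save(w,"w6"); st()
im=w["img"]
c=proj(w,[[.499,-.0145,.2]])[0]; print(c)
th=np.linspace(0,2*np.pi,60)
for r,z,col in((.0215,.2,(0,0,255)),(.024,.2,(0,255,0)),(.034,.17,(255,0,0))):
    q=proj(w,np.c_[.499+r*np.cos(th),-.0145+r*np.sin(th),0*th+z])
    globals().setdefault("L",[]).append((q,col))
x0,y0=int(c[0])-60,int(c[1])-70
z=cv2.resize(im[y0:y0+120,x0:x0+120],None,fx=5,fy=5,interpolation=cv2.INTER_CUBIC)
z2=z.copy()
for q,col in L: cv2.polylines(z2,[((q-[x0,y0]+.5)*5).astype(np.int32)],True,col,1)
cv2.imwrite("pics/z6.png",z2)
print("f",[np.round(atz(w,(a+b)/2,(d+e)/2,.011),4) for q in [find_in(w,"filter_a")] for a,d,b,e in [k["bbox"] for k in q]])
E
```

```text
t 8.65 pos [ 0.4761 -0.005   0.4407] yaw -1.569 F [-0.21 -0.28  0.07] M [-0.013 -0.016 -0.007] w 0.0853 j [-0.123 -0.294  1.981  0.     1.453  1.446]
[291.75538663 191.93458582]
f [array([ 0.5337, -0.3294,  0.011 ]), array([ 0.4339, -0.3453,  0.011 ])]
```

View pics/z6.png

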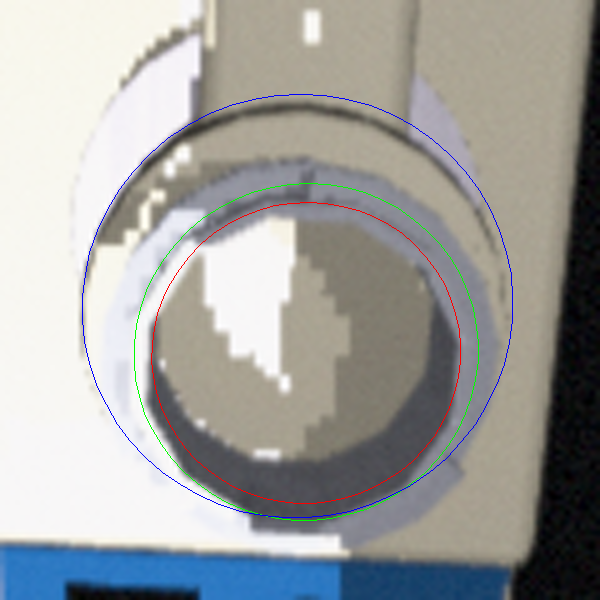

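Emit:
play_rows(
  jaw=[90,90,90,90,90,90,90,90,90,90],
  travel=[
    [0,0.045,-0.008],
    [0,0.09,-0.016],
    [0,0.135,-0.024],
    [0,0.18,-0.032],
    [0.03,0.225,-0.04],
    [0.07,0.265,-0.048],
    [0.11,0.3,-0.054],
    [0.15,0.326,-0.058],
    [0.15,0.326,-0.058],
    [0.15,0.326,-0.058],
  ],
  rotation=[
    [0,0,0],
    [0,0,0],
    [0,0,0],
    [0,0,0],
    [0,0,0],
    [0,0,0],
    [0,0,0],
    [0,0,0],
    [0,0,0],
    [0,0,0],
  ],
)

```text
clock: 9.7
tool_pos: [0.5337, -0.3319, 0.2873]
ee_rot: [-2.214, -0.003, 2.224]
wrist_force: [-0.4, 0.4, -0.6]
grip_width: 0.0552
```

```bash
python3 - <<'E'
from h import *
st(); w=get_image("wrist"); save(w,"w7")
for q in find_in(w,"filter_a"):
  a,d,b,e=q["bbox"]; print(np.round(q["bbox"],1),q["conf"],np.round(atz(w,(a+b)/2,(d+e)/2,.009),4))
plan([.534,-.3315,.18],-np.pi/2)
print(proj(w,[[.534,-.3315,.012]]))
E
```

```text
t 9.7 pos [ 0.5337 -0.3319  0.2873] yaw -1.571 F [-0.43  0.36 -0.63] M [ 0.02  -0.031 -0.005] w 0.0552 j [-0.642  0.176  1.797  0.     1.174  0.93 ]
[271.6 287.2 313.8 329.9] 0.71 [ 0.436  -0.3444  0.009 ]
[255.7 177.6 300.3 231.4] 0.7 [ 0.5358 -0.3309  0.009 ]
now [ 0.5347 -0.3314  0.2917] yaw -1.57 tilt [ 0.001 -0.001 -1.   ]
  travel [0.1117, 0.0001, 0.0009] rot [0.0008, -0.0014, -0.0006]
[[278.69405029 207.54488546]]
```

View pics/w7.png

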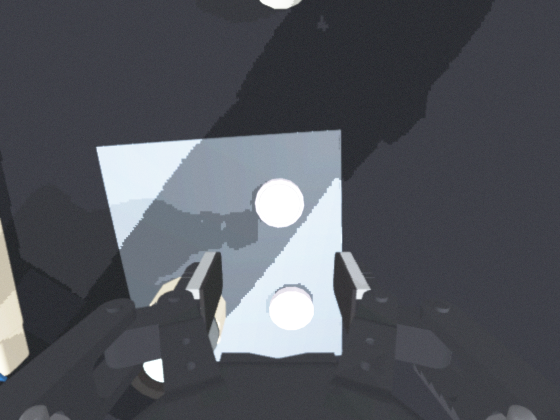

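Emit:
play_rows(
  jaw=[90,90,90,90,90,255,255,255,255,255],
  travel=[
    [0.03,0,-0.0015],
    [0.06,0,-0.0015],
    [0.09,0,-0.0015],
    [0.1105,0,-0.0015],
    [0.1105,0,-0.0015],
    [0.1105,0,-0.0015],
    [0.1105,0,-0.0015],
    [0.1105,0,-0.0015],
    [0.1105,0,-0.0015],
    [0.1105,0,-0.0015],
  ],
  rotation=[
    [0,0,0],
    [0,0,0],
    [0,0,0],
    [0,0,0],
    [0,0,0],
    [0,0,0],
    [0,0,0],
    [0,0,0],
    [0,0,0],
    [0,0,0],
  ],
)

```text
clock: 10.8
tool_pos: [0.5378, -0.3329, 0.1854]
ee_rot: [2.228, -0.005, -2.211]
wrist_force: [0.0, 2.6, 8.9]
grip_width: 0.0004
```

```bash
python3 - <<'E'
from h import *
st(); w=get_image("wrist"); save(w,"w8")
E
```

```text
t 10.8 pos [ 0.5378 -0.3329  0.1854] yaw -1.571 F [0.05 2.64 8.86] M [ 0.338 -0.049  0.045] w 0.0004 j [-6.390e-01  3.060e-01  1.835e+00  1.000e-03  9.910e-01  9.310e-01]
```

View pics/w8.png

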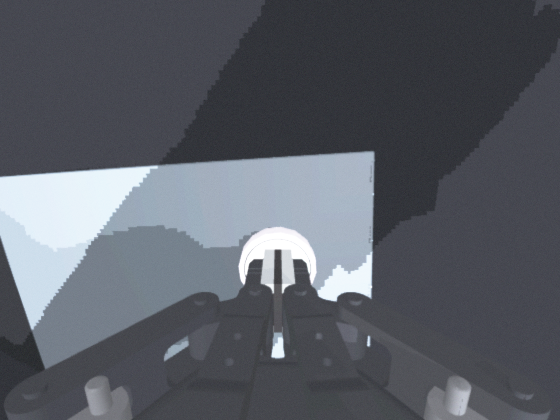

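Emit:
play_rows(
  jaw=[255,255,90,90,90,90,90,90,90,90],
  travel=[
    [-0.02,0,0],
    [-0.06,0,0],
    [-0.09,0,0],
    [-0.09,0,0],
    [-0.09,0,0],
    [-0.09,0,0],
    [-0.09,0,0],
    [-0.09,0,0],
    [-0.09,0,0],
    [-0.09,0,0],
  ],
  rotation=[
    [0,0,0],
    [0,0,0],
    [0,0,0],
    [0,0,0],
    [0,0,0],
    [0,0,0],
    [0,0,0],
    [0,0,0],
    [0,0,0],
    [0,0,0],
  ],
)

```text
clock: 11.85
tool_pos: [0.5354, -0.3321, 0.2691]
ee_rot: [-2.22, -0.0, 2.222]
wrist_force: [0.1, -0.9, 0.6]
grip_width: 0.0552
```

```bash
python3 - <<'E'
from h import *
st(); w=get_image("wrist"); save(w,"w9")
for q in find_in(w,"filter_a"):
  a,d,b,e=q["bbox"]; print(np.round(q["bbox"],1),q["conf"],np.round(atz(w,(a+b)/2,(d+e)/2,.009),4))
plan([.536,-.3315,.1755],-np.pi/2)
E
```

```text
t 11.85 pos [ 0.5354 -0.3321  0.2691] yaw -1.571 F [ 0.07 -0.91  0.6 ] M [-0.014 -0.027  0.031] w 0.0552 j [-0.64   0.198  1.805 -0.     1.139  0.931]
[253.9 186.1 306.1 241.3] 0.8 [ 0.5361 -0.3334  0.009 ]
[269.  300.6 316.5 346.6] 0.75 [ 0.4361 -0.3447  0.009 ]
now [ 0.5355 -0.3321  0.2694] yaw -1.571 tilt [-0.  0. -1.]
  travel [0.0939, -0.0006, -0.0005] rot [-0.0002, 0.0004, 0.0003]
```

View pics/w9.png

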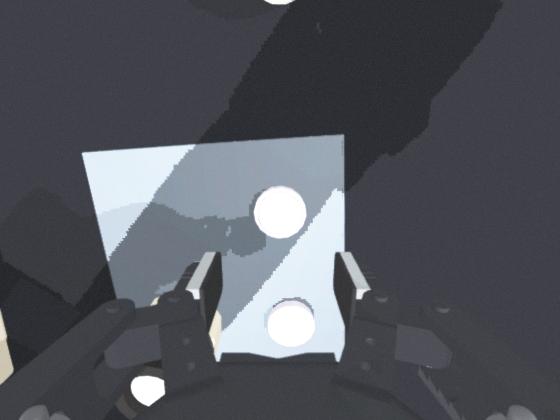

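Emit:
play_rows(
  jaw=[90,90,90,90,90,255,255,255,255,255],
  travel=[
    [0.03,0,-0.001],
    [0.06,0,-0.001],
    [0.085,0,-0.001],
    [0.0935,0,-0.001],
    [0.0935,0,-0.001],
    [0.0935,0,-0.001],
    [0.0935,0,-0.001],
    [0.0935,0,-0.001],
    [0.0935,0,-0.001],
    [0.0935,0,-0.001],
  ],
  rotation=[
    [0,0,0],
    [0,0,0],
    [0,0,0],
    [0,0,0],
    [0,0,0],
    [0,0,0],
    [0,0,0],
    [0,0,0],
    [0,0,0],
    [0,0,0],
  ],
)

```text
clock: 12.95
tool_pos: [0.5373, -0.3327, 0.1782]
ee_rot: [2.224, -0.002, -2.217]
wrist_force: [-0.4, 0.3, 6.5]
grip_width: 0.0365
```

```bash
python3 - <<'E'
from h import *
st(); w=get_image("wrist"); save(w,"w10")
E
```

```text
t 12.95 pos [ 0.5373 -0.3327  0.1782] yaw -1.571 F [-0.44  0.34  6.51] M [ 0.026  0.009 -0.059] w 0.0365 j [-0.639  0.316  1.837  0.     0.985  0.932]
```

View pics/w10.png

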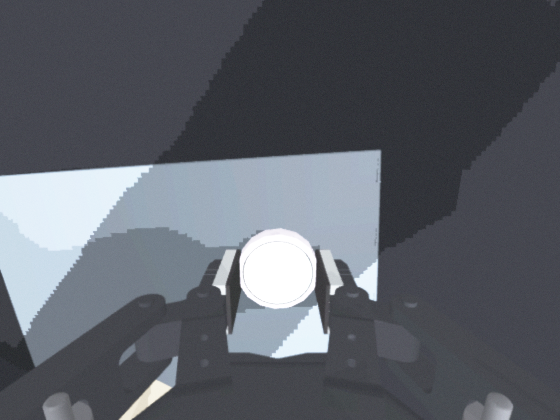

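Emit:
play_rows(
  jaw=[255,255,255,255,255,255,255,255,255,255],
  travel=[
    [-0.03,0,0],
    [-0.075,0,0],
    [-0.12,0,0],
    [-0.165,-0.01,0],
    [-0.2,-0.04,0.005],
    [-0.23,-0.08,0.01],
    [-0.25,-0.125,0.015],
    [-0.25,-0.17,0.02],
    [-0.25,-0.215,0.025],
    [-0.25,-0.26,0.031],
  ],
  rotation=[
    [0,0,0],
    [0,0,0],
    [0,0,0],
    [0,0,0],
    [0,0,0],
    [0,0,0],
    [0,0,0],
    [0,0,0],
    [0,0,0],
    [0,0,0],
  ],
)

```text
clock: 14.0
tool_pos: [0.5048, -0.0704, 0.4264]
ee_rot: [-2.222, 0.001, 2.22]
wrist_force: [0.3, 0.6, -1.2]
grip_width: 0.0367
```

Emit:
play_rows(
  jaw=[255,255,255,255,255,255,255,255,255,255],
  travel=[
    [0,-0.03,0.004],
    [0,-0.058,0.008],
    [0,-0.058,0.008],
    [0,-0.058,0.008],
    [0,-0.058,0.008],
    [0,-0.058,0.008],
    [0,-0.058,0.008],
    [0,-0.058,0.008],
    [0,-0.058,0.008],
    [0,-0.058,0.008],
  ],
  rotation=[
    [0,0,0],
    [0,0,0],
    [0,0,0],
    [0,0,0],
    [0,0,0],
    [0,0,0],
    [0,0,0],
    [0,0,0],
    [0,0,0],
    [0,0,0],
  ],
)

```text
clock: 15.0
tool_pos: [0.4976, -0.0142, 0.4262]
ee_rot: [-2.221, 0.001, 2.221]
wrist_force: [0.1, 0.8, -0.6]
grip_width: 0.0367
```

```bash
python3 - <<'E'
from h import *
st(); w=get_image("wrist"); save(w,"w11"); plan([.498,-.0145,.38],-np.pi/2)
im=w["img"];cv2.imwrite("pics/z11.png",cv2.resize(im[160:320,180:380],None,fx=4,fy=3.75*4/3.75,interpolation=cv2.INTER_CUBIC)[:600])
t,r=tcp()
for c in (r.apply([.166,0,0])+t,): print(proj(w,c))
E
```

```text
t 15.0 pos [ 0.4976 -0.0142  0.4262] yaw -1.571 F [ 0.08  0.78 -0.6 ] M [-0.003 -0.036 -0.029] w 0.0367 j [-0.137 -0.233  1.957  0.     1.418  1.435]
now [ 0.4976 -0.0142  0.4262] yaw -1.571 tilt [ 0. -0. -1.]
  travel [0.0462, 0.0003, -0.0004] rot [-0.0004, -0.0, -0.0]
[[278.32302566 272.83960318]]
```

View pics/z11.png

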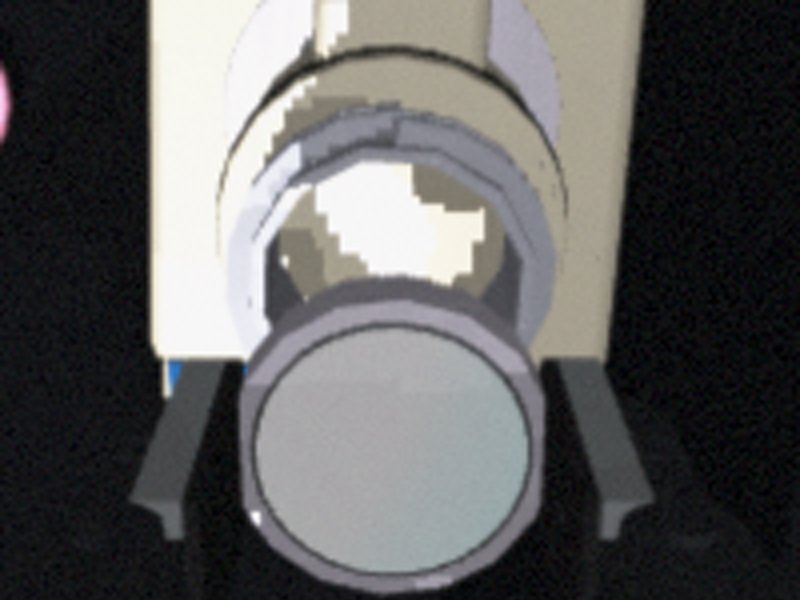

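```bash
python3 - <<'E'
from h import *
w=get_image("wrist")
t,r=tcp(); K,d,Rm,c=cam(w); ct=r.inv().apply(c-t); Rt=r.as_matrix().T@Rm
# w6 pose
r6=down(-1.569); p6=np.array([.4761,-.005,.4407])
w6=dict(w); w6["img"]=cv2.imread("pics/w6.png"); w6["position"]=p6+r6.apply(ct); w6["orientation"]=r6.as_matrix()@Rt
th=np.linspace(0,2*np.pi,90)
out=[]
for x in(.4968,.498,.4992):
  im=w6["img"];x0,y0=235,120
  z=cv2.resize(im[y0:y0+120,x0:x0+110],None,fx=5,fy=5,interpolation=cv2.INTER_LANCZOS4)
  z=np.clip((z/255.)**.7*255,0,255).astype(np.uint8)
  for rr,zz,col in((.0215,.2,(0,0,255)),(.024,.2,(0,255,0)),(.034,.17,(255,0,0)),(.0215,.17,(0,255,255))):
    q=proj(w6,np.c_[x+rr*np.cos(th),-.0143+rr*np.sin(th),0*th+zz])
    cv2.polylines(z,[((q-[x0,y0]+.5)*5).astype(np.int32)],True,col,1)
  out.append(z)
cv2.imwrite("pics/cmp.png",cv2.resize(np.hstack([out[0],out[2]]),(800,436)))
cv2.imwrite("pics/cmp1.png",out[1])
E
```

```text
(no output)
```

View pics/cmp1.png

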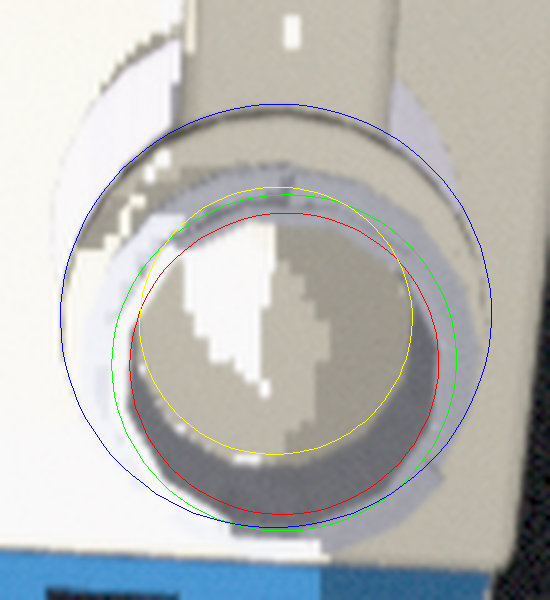

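View pics/cmp.png

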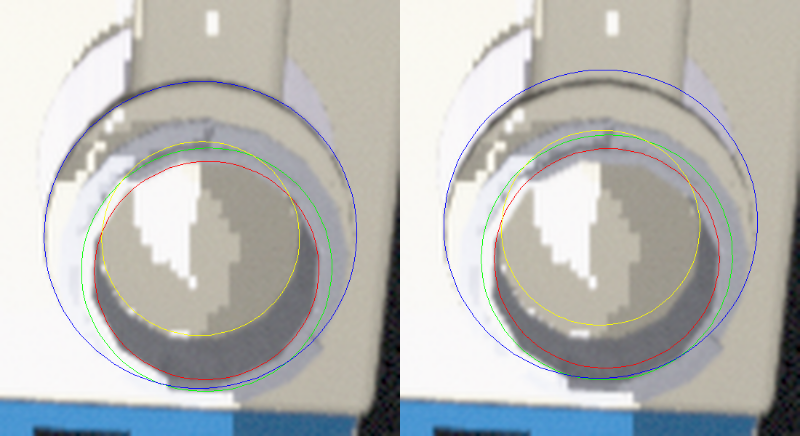

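```bash
python3 - <<'E'
from h import *
w=get_image("wrist")
th=np.linspace(0,2*np.pi,90); t,r=tcp()
out=[]
for x in(.4964,.4976):
  im=w["img"];x0,y0=215,150
  z=cv2.resize(im[y0:y0+170,x0:x0+125],None,fx=3.2,fy=3.2,interpolation=cv2.INTER_LANCZOS4)
  z=np.clip((z/255.)**.7*255,0,255).astype(np.uint8)
  for rr,zz,col in((.0215,.2,(0,0,255)),(.024,.2,(0,255,0)),(.034,.17,(255,0,0)),(.0215,.17,(0,255,255))):
    q=proj(w,np.c_[x+rr*np.cos(th),-.0142+rr*np.sin(th),0*th+zz])
    cv2.polylines(z,[((q-[x0,y0]+.5)*3.2).astype(np.int32)],True,col,1)
  for zz,col in((-.166,(0,128,255)),(-.176,(255,0,255))):
    q=proj(w,np.c_[t[0]+.02*np.cos(th),t[1]+.02*np.sin(th),0*th+t[2]+zz])
    cv2.polylines(z,[((q-[x0,y0]+.5)*3.2).astype(np.int32)],True,col,1)
  out.append(z)
cv2.imwrite("pics/cmp2.png",np.hstack(out))
st()
E
```

```text
t 15.15 pos [ 0.4976 -0.0141  0.4262] yaw -1.571 F [-0.1  -0.38 -1.03] M [ 0.013 -0.009  0.014] w 0.0369 j [-0.136 -0.233  1.957 -0.     1.418  1.435]
```

View pics/cmp2.png

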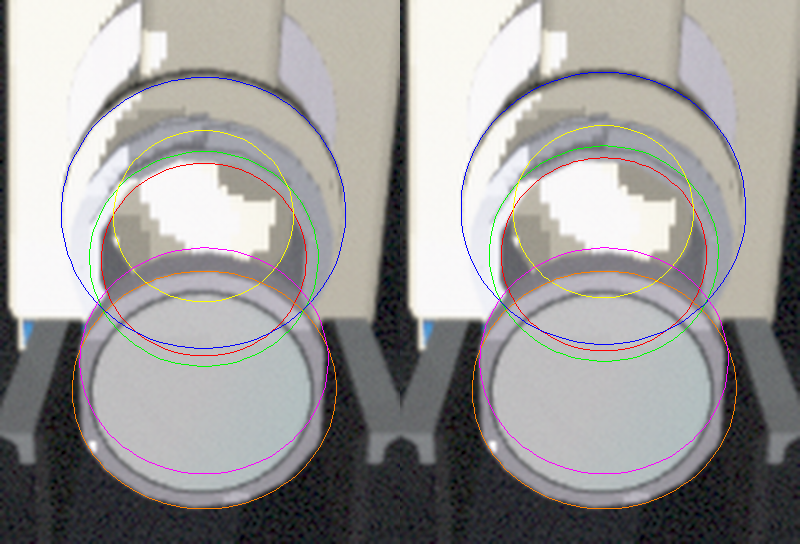

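Emit:
play_rows(
  jaw=[255,255,255,255,255,255,255,255,255,255],
  travel=[
    [0.02,0,0.0005],
    [0.036,0,0.0005],
    [0.044,0,0.0005],
    [0.047,0,0.0005],
    [0.049,0,0.0005],
    [0.051,0,0.0005],
    [0.053,0,0.0005],
    [0.054,0,0.0005],
    [0.054,0,0.0005],
    [0.054,0,0.0005],
  ],
  rotation=[
    [0,0,0],
    [0,0,0],
    [0,0,0],
    [0,0,0],
    [0,0,0],
    [0,0,0],
    [0,0,0],
    [0,0,0],
    [0,0,0],
    [0,0,0],
  ],
)

```text
clock: 16.15
tool_pos: [0.4971, -0.0141, 0.3725]
ee_rot: [-2.222, 0.0, 2.221]
wrist_force: [-0.2, -0.2, -0.6]
grip_width: 0.0367
```

```bash
python3 - <<'E'
from h import *
st(); w=get_image("wrist"); cv2.imwrite("pics/z12.png",cv2.resize(w["img"][170:320,180:380],None,fx=4,fy=4,interpolation=cv2.INTER_CUBIC)); p=get_image("side"); cv2.imwrite("pics/s12.png",cv2.resize(p["img"][190:270,270:360],None,fx=7,fy=7,interpolation=cv2.INTER_CUBIC))
E
```

```text
t 16.15 pos [ 0.4971 -0.0141  0.3725] yaw -1.571 F [-0.17 -0.2  -0.56] M [ 0.002 -0.     0.038] w 0.0367 j [-0.136 -0.199  2.018  0.     1.321  1.435]
```

View pics/z12.png

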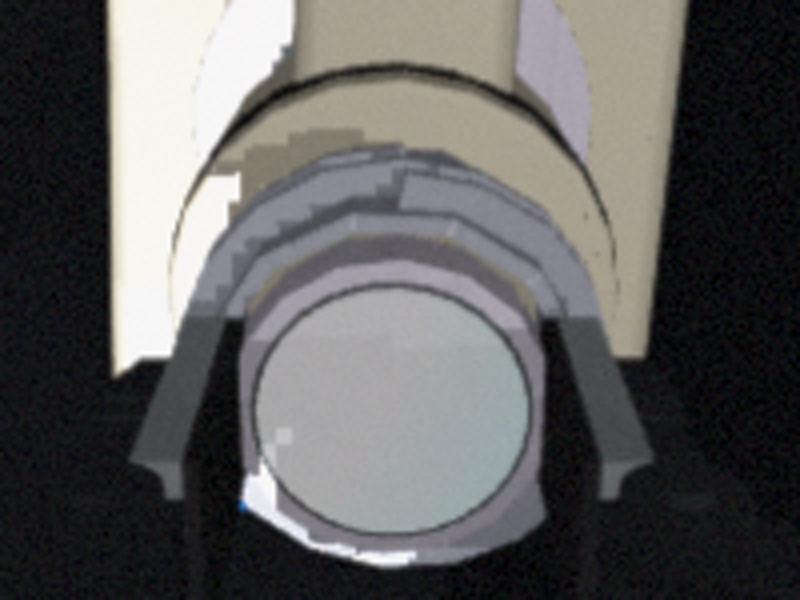

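View pics/s12.png

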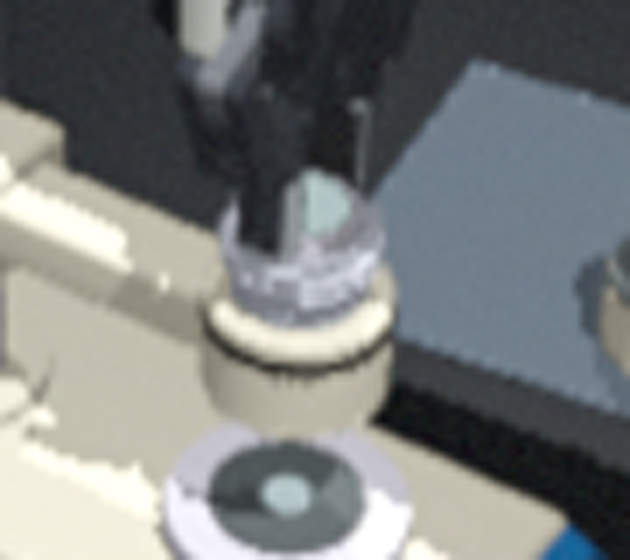

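Emit:
play_rows(
  jaw=[90,90,90,90,90,90,90,90,90,90],
  travel=[
    [0,0,0],
    [0,0,0],
    [0,0,0],
    [0,0,0],
    [-0.03,0,0],
    [-0.06,0,0.005],
    [-0.09,0,0.015],
    [-0.09,0,0.03],
    [-0.09,0,0.03],
    [-0.09,0,0.03],
  ],
  rotation=[
    [0,0,0],
    [0,0,0],
    [0,0,0],
    [0,0,0],
    [0,0,0],
    [0,0,0],
    [0,0,0],
    [0,0,0],
    [0,0,0],
    [0,0,0],
  ],
)

```text
clock: 17.25
tool_pos: [0.467, -0.014, 0.4617]
ee_rot: [-2.221, 0.0, 2.222]
wrist_force: [0.4, 0.2, -0.6]
grip_width: 0.0555
```

```bash
python3 - <<'E'
from h import *
st(); w=get_image("wrist"); save(w,"w13"); p=get_image("top")
for n,p,z in(("w",w,.009),("t",p,.011)):
  for q in find_in(p,"filter_a"):
    a,d,b,e=q["bbox"]; print(n,np.round(q["bbox"],1),q["conf"],np.round(atz(p,(a+b)/2,(d+e)/2,z),4))
plan([.435,-.345,.29],-np.pi/2)
E
```

```text
t 17.25 pos [ 0.467  -0.014   0.4617] yaw -1.571 F [ 0.36  0.18 -0.58] M [ 0.022 -0.012 -0.024] w 0.0555 j [-0.145 -0.324  1.97   0.     1.496  1.426]
w [254.6 147.4 300.4 197.3] 0.83 [ 0.4677 -0.0138  0.009 ]
w [492.3 180.  526.2 209.9] 0.77 [ 0.4357 -0.344   0.009 ]
w [  0.  123.9 126.3 235.7] 0.59 [0.4582 0.2863 0.009 ]
t [387.6 256.3 401.9 272.1] 0.73 [ 0.4353 -0.3433  0.011 ]
t [268.1 164.6 297.7 196.9] 0.65 [ 0.6798 -0.0331  0.011 ]
t [160.9 253.3 181.  274.4] 0.19 [0.4493 0.2892 0.011 ]
now [ 0.4674 -0.0141  0.4611] yaw -1.571 tilt [-0.002  0.    -1.   ]
  travel [0.1711, 0.331, 0.032] rot [-0.0002, 0.0019, 0.0003]
```

View pics/w13.png

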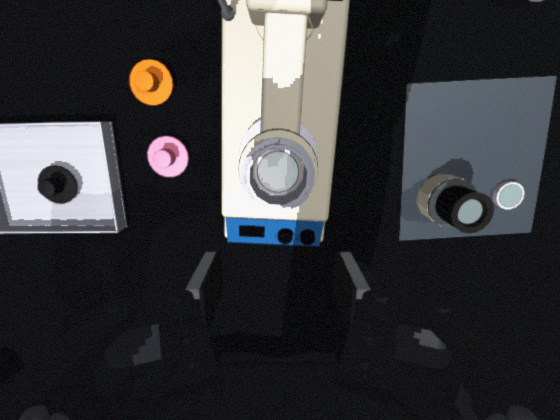

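Emit:
play_rows(
  jaw=[90,90,90,90,90,90,90,90,90,90],
  travel=[
    [0,0.045,0.004],
    [0,0.09,0.008],
    [0,0.135,0.012],
    [0,0.18,0.016],
    [0.03,0.225,0.02],
    [0.06,0.265,0.024],
    [0.1,0.3,0.028],
    [0.14,0.33,0.032],
    [0.16,0.33,0.032],
    [0.17,0.33,0.032],
  ],
  rotation=[
    [0,0,0],
    [0,0,0],
    [0,0,0],
    [0,0,0],
    [0,0,0],
    [0,0,0],
    [0,0,0],
    [0,0,0],
    [0,0,0],
    [0,0,0],
  ],
)

```text
clock: 18.45
tool_pos: [0.4339, -0.3444, 0.2875]
ee_rot: [-2.212, -0.004, 2.224]
wrist_force: [-0.2, 0.9, -0.1]
grip_width: 0.0556
```

```bash
python3 - <<'E'
from h import *
w=get_image("wrist"); save(w,"w14"); st(); plan([.4365,-.344,.176],-np.pi/2)
for q in find_in(w,"filter_a"):
    a,d,b,e=q["bbox"]; print(np.round(q["bbox"],1),q["conf"],np.round(atz(w,(a+b)/2,(d+e)/2,.009),4))
E
```

```text
t 18.5 pos [ 0.4341 -0.3437  0.2876] yaw -1.572 F [-0.74  0.92 -0.63] M [-0.016  0.067  0.039] w 0.0554 j [-0.767  0.017  1.968  0.     1.164  0.805]
now [ 0.4341 -0.3437  0.2876] yaw -1.572 tilt [-0.005  0.005 -1.   ]
  travel [0.1116, 0.0009, -0.003] rot [-0.0012, 0.0054, 0.0054]
[254.8 182.4 302.9 227.6] 0.63 [ 0.4351 -0.3436  0.009 ]
```

View pics/w14.png

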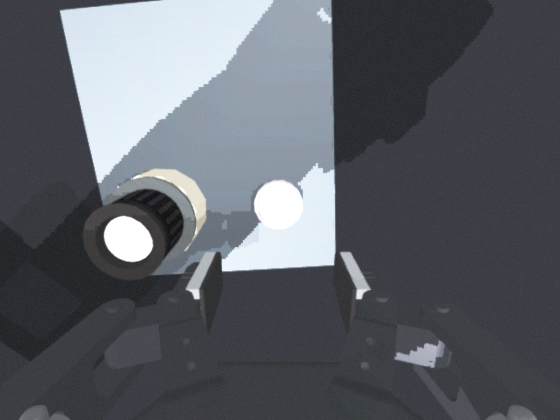

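Emit:
play_rows(
  jaw=[90,90,90,90,90,90,255,255,255,255],
  travel=[
    [0.03,0,-0.003],
    [0.06,0,-0.003],
    [0.09,0,-0.003],
    [0.1115,0,-0.003],
    [0.1115,0,-0.003],
    [0.1115,0,-0.003],
    [0.1115,0,-0.003],
    [0.1115,0,-0.003],
    [0.1115,0,-0.003],
    [0.1115,0,-0.003],
  ],
  rotation=[
    [0,0.005,0.005],
    [0,0.005,0.005],
    [0,0.005,0.005],
    [0,0.005,0.005],
    [0,0.005,0.005],
    [0,0.005,0.005],
    [0,0.005,0.005],
    [0,0.005,0.005],
    [0,0.005,0.005],
    [0,0.005,0.005],
  ],
)

```text
clock: 19.55
tool_pos: [0.44, -0.345, 0.1854]
ee_rot: [2.229, -0.01, -2.205]
wrist_force: [0.5, 2.6, 10.4]
grip_width: 0.0003
```

```bash
python3 - <<'E'
from h import *
w=get_image("wrist"); save(w,"w15"); st(); plan([.4970,-.0141,.427],-np.pi/2)
E
```

```text
t 19.6 pos [ 0.44   -0.345   0.1854] yaw -1.571 F [0.37 3.66 8.96] M [ 0.701 -0.009  0.02 ] w 0.0001 j [-7.610e-01  1.640e-01  2.009e+00  1.000e-03  9.550e-01  8.090e-01]
now [ 0.44   -0.345   0.1854] yaw -1.571 tilt [ 0.011 -0.009 -1.   ]
  travel [-0.2439, -0.3288, -0.0596] rot [-0.0001, -0.0109, -0.0089]
```

View pics/w15.png

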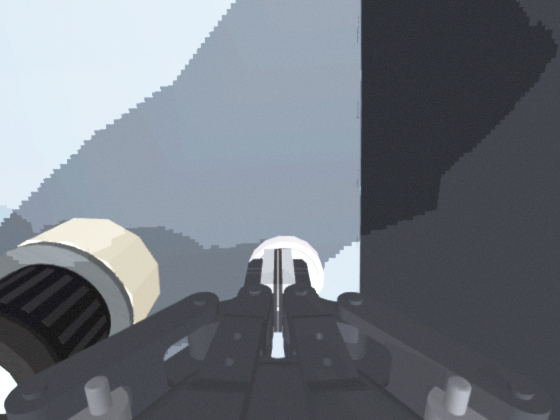

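Emit:
play_rows(
  jaw=[255,255,90,90,90,90,90,90,90,90],
  travel=[
    [-0.02,0,0],
    [-0.05,0,0],
    [-0.08,0,0],
    [-0.09,0,0],
    [-0.09,0,0],
    [-0.09,0,0],
    [-0.09,0,0],
    [-0.09,0,0],
    [-0.09,0,0],
    [-0.09,0,0],
  ],
  rotation=[
    [0,0,0],
    [0,0,0],
    [0,0,0],
    [0,0,0],
    [0,0,0],
    [0,0,0],
    [0,0,0],
    [0,0,0],
    [0,0,0],
    [0,0,0],
  ],
)

```text
clock: 20.6
tool_pos: [0.4375, -0.3435, 0.27]
ee_rot: [2.224, -0.005, -2.215]
wrist_force: [-0.4, 0.2, 0.5]
grip_width: 0.0551
```

```bash
python3 - <<'E'
from h import *
w=get_image("wrist"); save(w,"w16"); st(); plan([.4365,-.344,.1752],-np.pi/2)
t,r=tcp()
th=np.linspace(0,2*np.pi,60); im=w["img"].copy()
q=proj(w,np.c_[t[0]+.02*np.cos(th),t[1]+.02*np.sin(th),0*th+.012]); cv2.polylines(im,[q.astype(np.int32)],True,(0,0,255),1)
cv2.imwrite("pics/w16b.png",im)
E
```

```text
t 20.65 pos [ 0.4375 -0.3436  0.2702] yaw -1.571 F [0.31 0.34 0.01] M [ 0.026  0.028 -0.031] w 0.0554 j [-0.762  0.041  1.977 -0.     1.118  0.809]
now [ 0.4375 -0.3436  0.2702] yaw -1.571 tilt [ 0.004 -0.004 -1.   ]
  travel [0.095, 0.0, 0.0014] rot [-0.0002, -0.0044, -0.0044]
```

View pics/w16b.png

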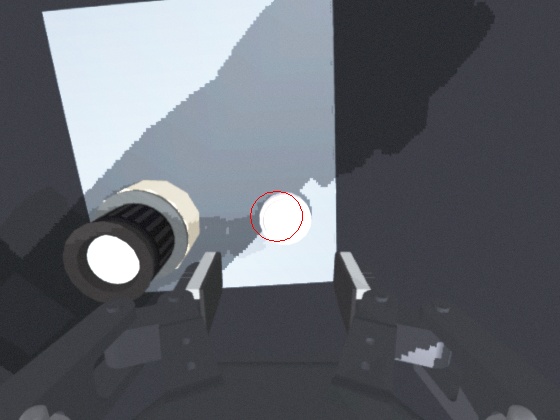

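Emit:
play_rows(
  jaw=[90,90,90,90,90,90,255,255,255,255],
  travel=[
    [0.03,0.0065,0.001],
    [0.06,0.0065,0.001],
    [0.085,0.0065,0.001],
    [0.0955,0.0065,0.001],
    [0.0955,0.0065,0.001],
    [0.0955,0.0065,0.001],
    [0.0955,0.0065,0.001],
    [0.0955,0.0065,0.001],
    [0.0955,0.0065,0.001],
    [0.0955,0.0065,0.001],
  ],
  rotation=[
    [0,-0.0044,-0.0044],
    [0,-0.0044,-0.0044],
    [0,-0.0044,-0.0044],
    [0,-0.0044,-0.0044],
    [0,-0.0044,-0.0044],
    [0,-0.0044,-0.0044],
    [0,-0.0044,-0.0044],
    [0,-0.0044,-0.0044],
    [0,-0.0044,-0.0044],
    [0,-0.0044,-0.0044],
  ],
)

```text
clock: 21.65
tool_pos: [0.4378, -0.3513, 0.1775]
ee_rot: [2.223, -0.003, -2.217]
wrist_force: [0.1, 1.3, 5.6]
grip_width: 0.0371
```

```bash
python3 - <<'E'
from h import *
w=get_image("wrist"); save(w,"w17"); st(); plan([.4970,-.0141,.43],-np.pi/2)
E
```

```text
t 21.7 pos [ 0.4378 -0.3513  0.1775] yaw -1.571 F [-1.62  0.65  5.88] M [0.216 0.125 0.019] w 0.0371 j [-0.772  0.183  2.004  0.     0.951  0.799]
now [ 0.4378 -0.3513  0.1775] yaw -1.571 tilt [ 0.003 -0.003 -1.   ]
  travel [-0.2533, -0.3365, -0.0599] rot [-0.0002, -0.0031, -0.0029]
```

View pics/w17.png

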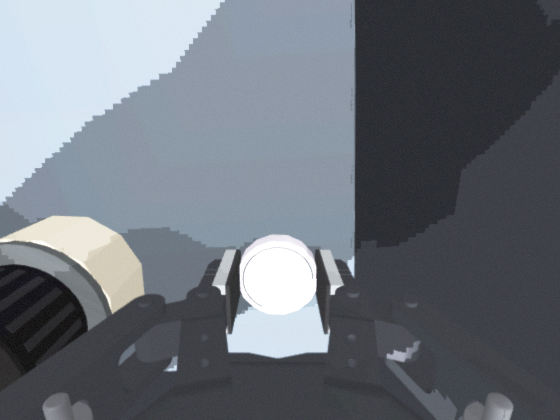

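Emit:
play_rows(
  jaw=[255,255,255,255,255,255,255,255,255,255],
  travel=[
    [-0.03,0,0],
    [-0.075,0,0],
    [-0.12,0,0],
    [-0.165,-0.01,0],
    [-0.2,-0.04,-0.005],
    [-0.23,-0.08,-0.014],
    [-0.253,-0.125,-0.023],
    [-0.253,-0.17,-0.032],
    [-0.253,-0.215,-0.04],
    [-0.253,-0.26,-0.048],
  ],
  rotation=[
    [0,0,0],
    [0,0,0],
    [0,0,0],
    [0,0,0],
    [0,0,0],
    [0,0,0],
    [0,0,0],
    [0,0,0],
    [0,0,0],
    [0,0,0],
  ],
)

```text
clock: 22.7
tool_pos: [0.4846, -0.0886, 0.4291]
ee_rot: [2.224, -0.002, -2.218]
wrist_force: [0.1, 0.5, -0.6]
grip_width: 0.0372
```

Emit:
play_rows(
  jaw=[255,255,255,255,255,255,255,255,255,255],
  travel=[
    [0,-0.04,-0.006],
    [0,-0.076,-0.012],
    [0,-0.076,-0.012],
    [0,-0.076,-0.012],
    [0,-0.076,-0.012],
    [0,-0.076,-0.012],
    [0,-0.076,-0.012],
    [0,-0.076,-0.012],
    [0,-0.076,-0.012],
    [0,-0.076,-0.012],
  ],
  rotation=[
    [0,0,0],
    [0,0,0],
    [0,0,0],
    [0,0,0],
    [0,0,0],
    [0,0,0],
    [0,0,0],
    [0,0,0],
    [0,0,0],
    [0,0,0],
  ],
)

```text
clock: 23.7
tool_pos: [0.497, -0.0147, 0.4281]
ee_rot: [-2.222, 0.001, 2.221]
wrist_force: [0.2, -0.2, -0.7]
grip_width: 0.0366
```

```bash
python3 - <<'E'
from h import *
w=get_image("wrist");st(); plan([.4970,-.0141,.3725],-np.pi/2)
th=np.linspace(0,2*np.pi,90); t,r=tcp()
im=w["img"];x0,y0=180,150;S=3.8
z=cv2.resize(im[y0:y0+155,x0:x0+200],None,fx=S,fy=S,interpolation=cv2.INTER_LANCZOS4)
z=np.clip((z/255.)**.7*255,0,255).astype(np.uint8)
for rr,zz,col in((.0215,.2,(0,0,255)),(.034,.17,(255,0,0))):
    q=proj(w,np.c_[.4973+rr*np.cos(th),-.0142+rr*np.sin(th),0*th+zz])
    cv2.polylines(z,[((q-[x0,y0]+.5)*S).astype(np.int32)],True,col,1)
h=-(.1775-.012)
q=proj(w,np.c_[t[0]+.02*np.cos(th),t[1]+.02*np.sin(th),0*th+t[2]+h])
cv2.polylines(z,[((q-[x0,y0]+.5)*S).astype(np.int32)],True,(0,128,255),1)
cv2.imwrite("pics/z18.png",z)
E
```

```text
t 23.75 pos [ 0.497  -0.0146  0.4281] yaw -1.571 F [-1.04 -0.69 -0.51] M [-0.051 -0.007 -0.017] w 0.0364 j [-1.370e-01 -2.360e-01  1.956e+00 -1.000e-03  1.421e+00  1.434e+00]
now [ 0.497  -0.0146  0.4281] yaw -1.571 tilt [ 0.001 -0.001 -1.   ]
  travel [0.0556, -0.0005, 0.0] rot [-0.0005, -0.0005, -0.0006]
```

View pics/z18.png

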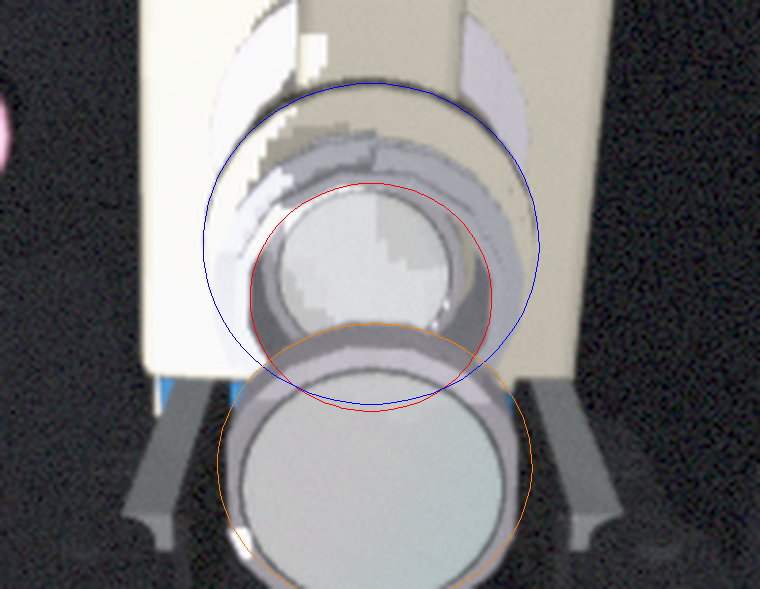

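```bash
python3 - <<'E'
from h import *
w=get_image("wrist");st();t,r=tcp()
old=cv2.imread("pics/w11.png")
th=np.linspace(0,2*np.pi,90)
o=[]
x0,y0,S=225,215,4
for im,h in((old,None),(w["img"],1)):
  z=cv2.resize(im[y0:y0+110,x0:x0+100],None,fx=S,fy=S,interpolation=cv2.INTER_LANCZOS4)
  z=np.clip((z/255.)**.7*255,0,255).astype(np.uint8)
  if h:
   for dx,c in((0,(0,0,255)),(-.0025,(0,255,0))):
    for rr in (.02,.0186):
     q=proj(w,np.c_[t[0]+dx+rr*np.cos(th),t[1]+rr*np.sin(th),0*th+t[2]-.1655]); cv2.polylines(z,[((q-[x0,y0]+.5)*S).astype(np.int32)],True,c,1)
  o.append(z)
cv2.imwrite("pics/z19.png",np.hstack(o))
E
```

```text
t 23.8 pos [ 0.497  -0.0145  0.4281] yaw -1.571 F [ 0.58 -0.68 -0.34] M [ 0.016  0.022 -0.044] w 0.0365 j [-1.370e-01 -2.360e-01  1.956e+00 -1.000e-03  1.421e+00  1.434e+00]
```

View pics/z19.png

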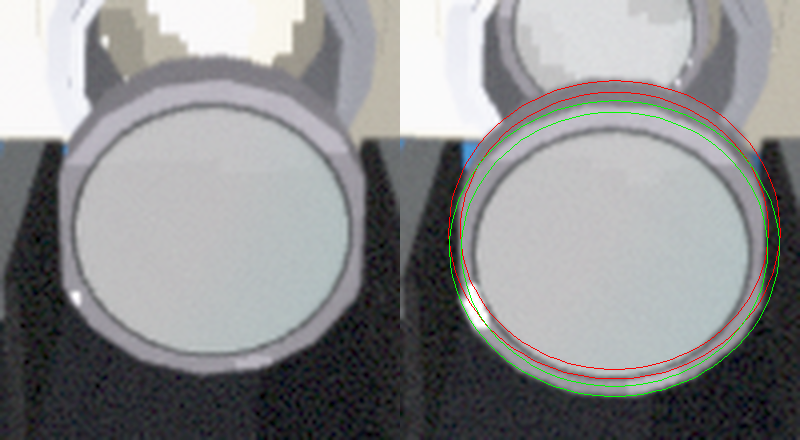

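Emit:
play_rows(
  jaw=[255,255,255,255,255,255,255,255,255,255],
  travel=[
    [0.02,0,-0.003],
    [0.036,0,-0.003],
    [0.044,0,-0.003],
    [0.047,0,-0.003],
    [0.049,0,-0.003],
    [0.051,0,-0.003],
    [0.053,0,-0.003],
    [0.0555,0,-0.003],
    [0.0555,0,-0.003],
    [0.0555,0,-0.003],
  ],
  rotation=[
    [0,0,0],
    [0,0,0],
    [0,0,0],
    [0,0,0],
    [0,0,0],
    [0,0,0],
    [0,0,0],
    [0,0,0],
    [0,0,0],
    [0,0,0],
  ],
)

```text
clock: 24.8
tool_pos: [0.5, -0.0145, 0.3727]
ee_rot: [2.222, -0.001, -2.22]
wrist_force: [1.2, -0.1, -0.1]
grip_width: 0.0366
```

```bash
python3 - <<'E'
from h import *
st(); w=get_image("wrist"); cv2.imwrite("pics/z20.png",cv2.resize(w["img"][170:320,180:380],None,fx=4,fy=4,interpolation=cv2.INTER_CUBIC))
E
```

```text
t 24.8 pos [ 0.5    -0.0145  0.3727] yaw -1.571 F [ 1.2  -0.06 -0.05] M [ 0.001 -0.009 -0.047] w 0.0366 j [-1.360e-01 -1.920e-01  2.012e+00 -1.000e-03  1.320e+00  1.435e+00]
```

View pics/z20.png

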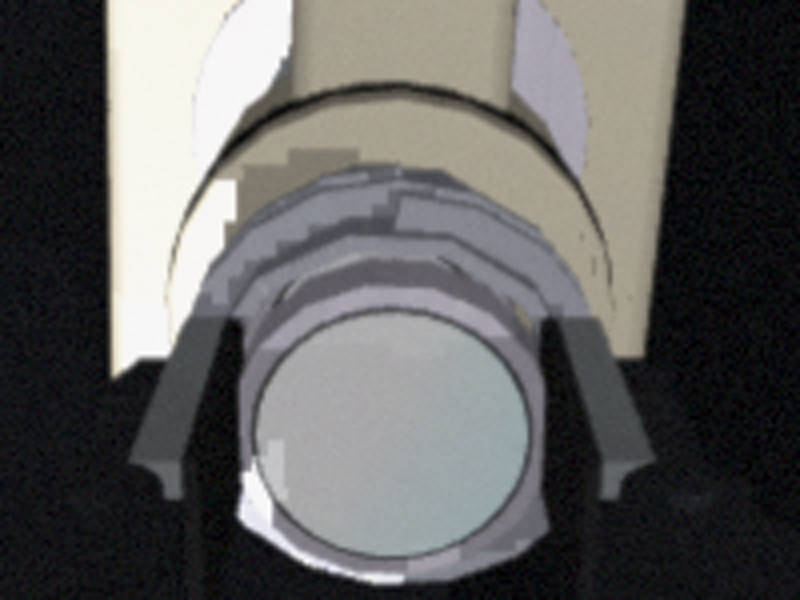

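Filter sits at the bore the same way as the first. Release, then go straight towards the eyepiece afterwards.

Emit:
play_rows(
  jaw=[90,90,90,90,90,90,90,90,90,90],
  travel=[
    [0,0,0],
    [0,0,0],
    [0,0,0],
    [0,0,0],
    [-0.03,0,0],
    [-0.06,0,0.005],
    [-0.09,0,0.015],
    [-0.09,0,0.03],
    [-0.09,0,0.03],
    [-0.09,0,0.03],
  ],
  rotation=[
    [0,0,0],
    [0,0,0],
    [0,0,0],
    [0,0,0],
    [0,0,0],
    [0,0,0],
    [0,0,0],
    [0,0,0],
    [0,0,0],
    [0,0,0],
  ],
)

```text
clock: 25.85
tool_pos: [0.4699, -0.0144, 0.4621]
ee_rot: [2.222, -0.001, -2.221]
wrist_force: [0.1, -0.1, -0.1]
grip_width: 0.0552
```

```bash
python3 - <<'E'
from h import *
w=get_image("wrist"); st(); save(w,"w21"); cv2.imwrite("pics/z21.png",cv2.resize(w["img"][110:230,220:340],None,fx=5,fy=5,interpolation=cv2.INTER_CUBIC))
for q in find_in(w,"eyepiece"): print(np.round(q["bbox"],1),q["conf"])
plan([.43,-.25,.40],-np.pi/2)
E
```

```text
t 25.9 pos [ 0.4701 -0.0144  0.4616] yaw -1.571 F [-0.16  0.36 -0.57] M [-0.034 -0.012 -0.048] w 0.0553 j [-0.145 -0.316  1.964 -0.     1.494  1.426]
[416.6 173.3 493.6 233.7] 0.61
now [ 0.4702 -0.0144  0.4614] yaw -1.571 tilt [-0.001 -0.    -1.   ]
  travel [0.0615, 0.2356, 0.04] rot [-0.0002, 0.0012, -0.0003]
```

View pics/w21.png

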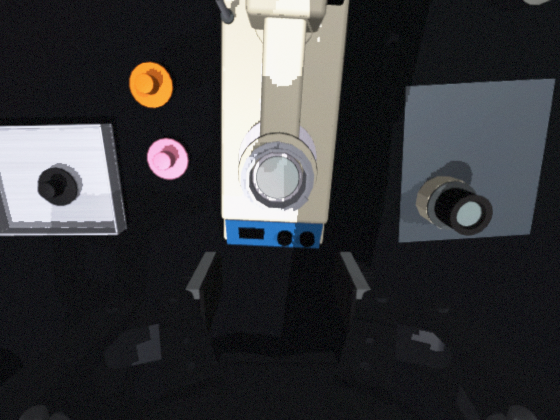

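View pics/z21.png

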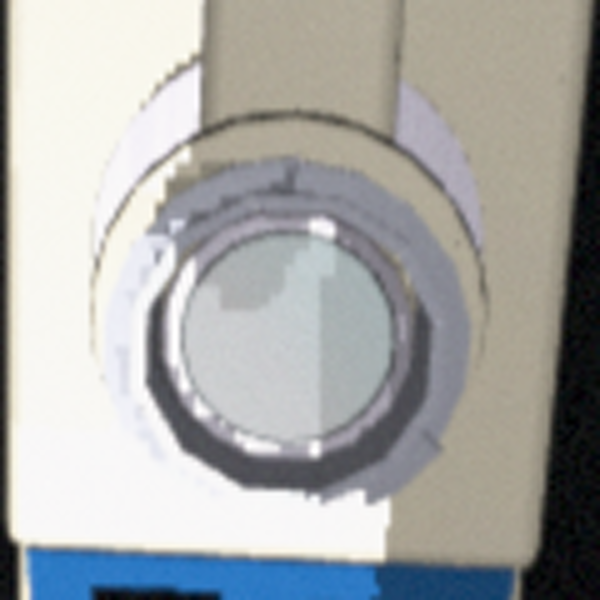

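Emit:
play_rows(
  jaw=[0,0,0,0,0,0,0,0,0,0],
  travel=[
    [0,0.045,0.008],
    [0,0.09,0.016],
    [0.02,0.135,0.024],
    [0.05,0.18,0.032],
    [0.08,0.22,0.038],
    [0.11,0.236,0.04],
    [0.11,0.236,0.04],
    [0.11,0.236,0.04],
    [0.11,0.236,0.04],
    [0.11,0.236,0.04],
  ],
  rotation=[
    [0,0,0],
    [0,0,0],
    [0,0,0],
    [0,0,0],
    [0,0,0],
    [0,0,0],
    [0,0,0],
    [0,0,0],
    [0,0,0],
    [0,0,0],
  ],
)

```text
clock: 26.95
tool_pos: [0.4308, -0.2499, 0.3547]
ee_rot: [2.223, -0.001, -2.216]
wrist_force: [-0.5, 0.4, 1.5]
grip_width: 0.0852
```

```bash
python3 - <<'E'
from h import *
w=get_image("wrist"); st(); t,r=tcp(); plan([.43,-.25,.212],-np.pi/2)
for q in find_in(w,"eyepiece")[:2]: print(np.round(q["bbox"],1),q["conf"])
th=np.linspace(0,2*np.pi,60); im=w["img"].copy()
for rr,z,c in((.026,.08,(0,0,255)),(.0335,.038,(0,255,0))):
  q=proj(w,np.c_[t[0]+rr*np.cos(th),t[1]+rr*np.sin(th),0*th+z]); cv2.polylines(im,[q.astype(np.int32)],True,c,1)
cv2.imwrite("pics/w22.png",im)
E
```

```text
t 27.0 pos [ 0.4307 -0.2498  0.3546] yaw -1.569 F [ 0.5  -0.51 -1.  ] M [-0.014  0.025  0.037] w 0.0855 j [-0.633 -0.183  2.036 -0.     1.285  0.936]
now [ 0.4307 -0.2498  0.3546] yaw -1.569 tilt [ 0.003 -0.002 -1.   ]
  travel [0.1426, -0.0002, 0.0012] rot [0.0015, -0.0033, -0.0025]
[236.8 156.5 313.8 237.3] 0.73
```

View pics/w22.png

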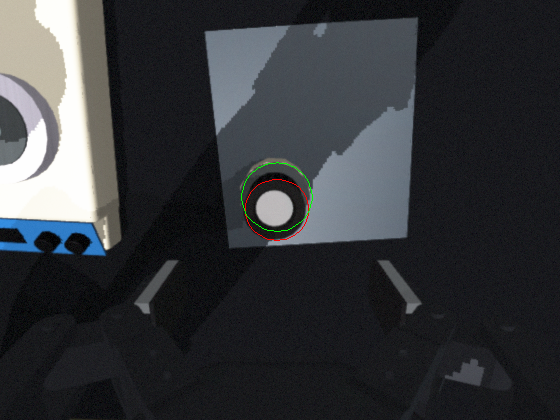

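Emit:
play_rows(
  jaw=[0,0,0,0,0,0,255,255,255,255],
  travel=[
    [0.035,-0.002,-0.002],
    [0.07,-0.002,-0.002],
    [0.105,-0.002,-0.002],
    [0.135,-0.002,-0.002],
    [0.1425,-0.002,-0.002],
    [0.1425,-0.002,-0.002],
    [0.1425,-0.002,-0.002],
    [0.1425,-0.002,-0.002],
    [0.1425,-0.002,-0.002],
    [0.1425,-0.002,-0.002],
  ],
  rotation=[
    [0.0015,-0.003,-0.0025],
    [0.0015,-0.003,-0.0025],
    [0.0015,-0.003,-0.0025],
    [0.0015,-0.003,-0.0025],
    [0.0015,-0.003,-0.0025],
    [0.0015,-0.003,-0.0025],
    [0.0015,-0.003,-0.0025],
    [0.0015,-0.003,-0.0025],
    [0.0015,-0.003,-0.0025],
    [0.0015,-0.003,-0.0025],
  ],
)

```text
clock: 28.05
tool_pos: [0.4331, -0.2492, 0.2127]
ee_rot: [-2.222, 0.002, 2.219]
wrist_force: [0.9, 1.5, 6.4]
grip_width: 0.0488
```

```bash
python3 - <<'E'
from h import *
w=get_image("wrist"); st(); t,r=tcp()
th=np.linspace(0,2*np.pi,60); im=w["img"].copy()
for rr,z,c in((.026,.08,(0,0,255)),(.0335,.038,(0,255,0))):
  q=proj(w,np.c_[t[0]+rr*np.cos(th),t[1]+rr*np.sin(th),0*th+z]); cv2.polylines(im,[q.astype(np.int32)],True,c,1)
cv2.imwrite("pics/w23.png",im)
E
```

```text
t 28.1 pos [ 0.4331 -0.2492  0.2126] yaw -1.573 F [-0.12  1.72  5.65] M [ 0.229  0.075 -0.01 ] w 0.0491 j [-6.300e-01 -2.000e-03  2.131e+00  1.000e-03  1.011e+00  9.430e-01]
```

View pics/w23.png

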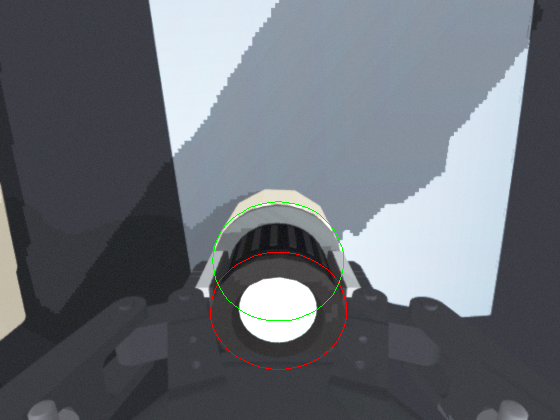

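Emit:
play_rows(
  jaw=[255,255,255,255,255,255,255,255,255,255],
  travel=[
    [-0.03,0,0],
    [-0.075,0,0],
    [-0.12,0,0],
    [-0.165,0,0],
    [-0.205,-0.01,0],
    [-0.23,-0.04,-0.01],
    [-0.23,-0.08,-0.02],
    [-0.23,-0.125,-0.034],
    [-0.23,-0.17,-0.046],
    [-0.23,-0.21,-0.058],
  ],
  rotation=[
    [0,0,0],
    [0,0,0],
    [0,0,0],
    [0,0,0],
    [0,0,0],
    [0,0,0],
    [0,0,0],
    [0,0,0],
    [0,0,0],
    [0,0,0],
  ],
)

```text
clock: 29.1
tool_pos: [0.4907, -0.0371, 0.4406]
ee_rot: [-2.218, -0.0, 2.222]
wrist_force: [0.7, 0.4, -3.9]
grip_width: 0.0485
```

Emit:
play_rows(
  jaw=[255,255,255,255,255,255,255,255,255,255],
  travel=[
    [0,-0.015,-0.003],
    [0,-0.026,-0.006],
    [0,-0.026,-0.006],
    [0,-0.026,-0.006],
    [0,-0.026,-0.006],
    [0,-0.026,-0.006],
    [0,-0.026,-0.006],
    [0,-0.026,-0.006],
    [0,-0.026,-0.006],
    [0,-0.026,-0.006],
  ],
  rotation=[
    [0,0,0],
    [0,0,0],
    [0,0,0],
    [0,0,0],
    [0,0,0],
    [0,0,0],
    [0,0,0],
    [0,0,0],
    [0,0,0],
    [0,0,0],
  ],
)

```text
clock: 30.1
tool_pos: [0.497, -0.0132, 0.4405]
ee_rot: [-2.217, -0.0, 2.222]
wrist_force: [0.4, 0.1, -2.8]
grip_width: 0.0486
```

```bash
python3 - <<'E'
from h import *
w=get_image("wrist"); st(); t,r=tcp(); plan([.4973,-.0142,.41],-np.pi/2)
th=np.linspace(0,2*np.pi,60); im=w["img"].copy()
for x,y,rr,z,c in((t[0],t[1],.026,t[2]-.2107+.078,(0,0,255)),(t[0],t[1],.0335,t[2]-.2107+.036,(0,255,0)),(.4973,-.0142,.034,.17,(255,0,0))):
  q=proj(w,np.c_[x+rr*np.cos(th),y+rr*np.sin(th),0*th+z]); cv2.polylines(im,[q.astype(np.int32)],True,c,1)
cv2.imwrite("pics/w24.png",cv2.resize(im[120:380,140:420],None,fx=2.3,fy=2.3))
p=get_image("side"); cv2.imwrite("pics/s24.png",cv2.resize(p["img"][170:270,260:380],None,fx=5,fy=5,interpolation=cv2.INTER_CUBIC))
E
```

```text
t 30.15 pos [ 0.497  -0.0132  0.4405] yaw -1.573 F [-0.41 -0.13 -2.06] M [ 0.03  -0.021  0.033] w 0.0485 j [-0.135 -0.242  1.94   0.002  1.446  1.438]
now [ 0.497  -0.0132  0.4405] yaw -1.573 tilt [-0.002  0.002 -1.   ]
  travel [0.0305, 0.0011, -0.0004] rot [-0.0018, 0.0024, 0.0019]
```

View pics/w24.png

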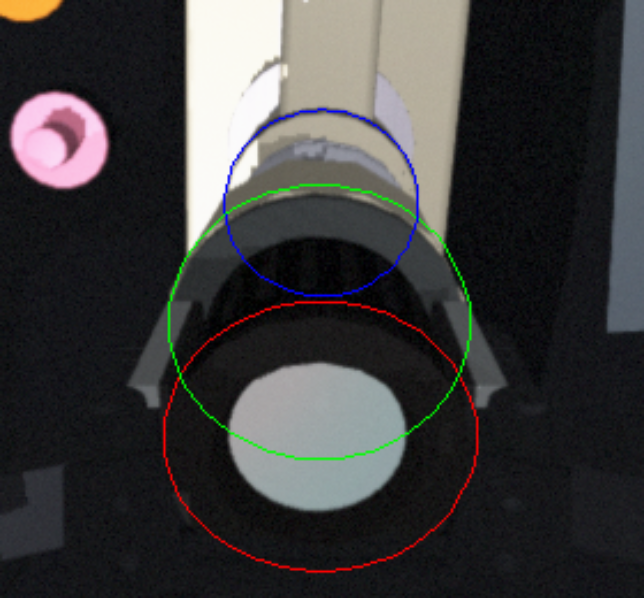

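View pics/s24.png

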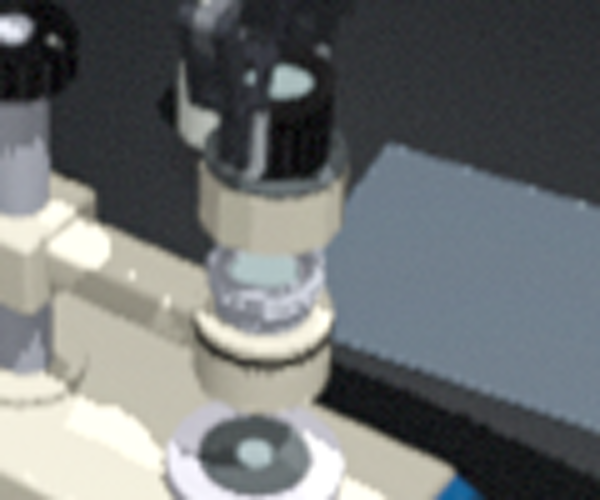

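Emit:
play_rows(
  jaw=[255,255,255,255,255,255,255,255,255,255],
  travel=[
    [0,0.001,-0.0005],
    [0.01,0.001,-0.0005],
    [0.02,0.001,-0.0005],
    [0.03,0.001,-0.0005],
    [0.036,0.001,-0.0005],
    [0.04,0.001,-0.0005],
    [0.042,0.001,-0.0005],
    [0.044,0.001,-0.0005],
    [0.044,0.001,-0.0005],
    [0.044,0.001,-0.0005],
  ],
  rotation=[
    [0,0.002,0.002],
    [0,0.002,0.002],
    [0,0.002,0.002],
    [0,0.002,0.002],
    [0,0.002,0.002],
    [0,0.002,0.002],
    [0,0.002,0.002],
    [0,0.002,0.002],
    [0,0.002,0.002],
    [0,0.002,0.002],
  ],
)

```text
clock: 31.2
tool_pos: [0.4975, -0.014, 0.3968]
ee_rot: [-2.221, 0.002, 2.22]
wrist_force: [-0.5, -0.4, -2.4]
grip_width: 0.0482
```

```bash
python3 - <<'E'
from h import *
st()
p=get_image("side"); cv2.imwrite("pics/s25.png",cv2.resize(p["img"][170:270,260:380],None,fx=5,fy=5,interpolation=cv2.INTER_CUBIC))
w=get_image("wrist"); cv2.imwrite("pics/w25.png",cv2.resize(w["img"][120:380,140:420],None,fx=2.3,fy=2.3))
E
```

```text
t 31.2 pos [ 0.4975 -0.014   0.3968] yaw -1.572 F [-0.51 -0.43 -2.36] M [-0.015 -0.035  0.037] w 0.0482 j [-0.136 -0.216  1.991 -0.     1.366  1.436]
```

View pics/s25.png

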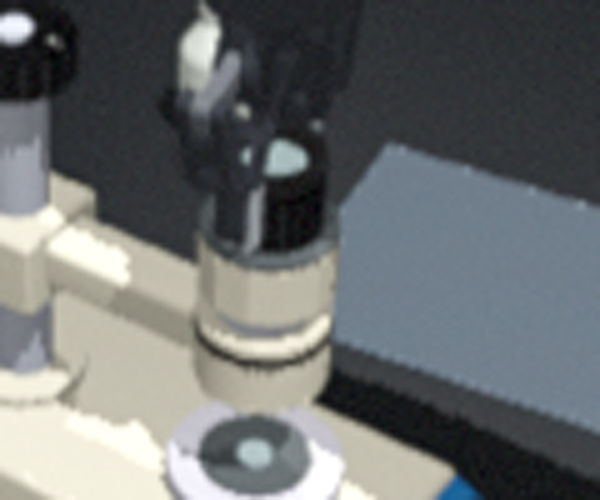

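View pics/w25.png

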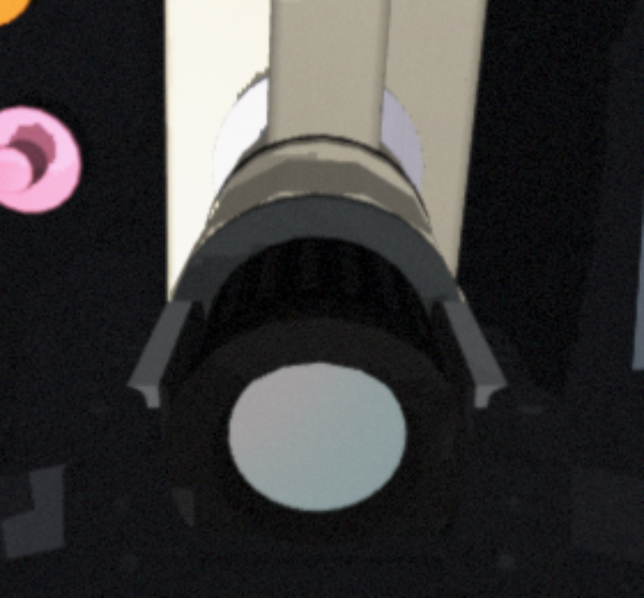

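Emit:
play_rows(
  jaw=[255,255,255,255,255,255,255,255,255,255],
  travel=[
    [0.001,0,0],
    [0.002,0,0],
    [0.003,0,0],
    [0.004,0,0],
    [0.005,0,0],
    [0.005,0,0],
    [0.005,0,0],
    [0.005,0,0],
    [0.005,0,0],
    [0.005,0,0],
  ],
  rotation=[
    [0,0,0],
    [0,0,0],
    [0,0,0],
    [0,0,0],
    [0,0,0],
    [0,0,0],
    [0,0,0],
    [0,0,0],
    [0,0,0],
    [0,0,0],
  ],
)

```text
clock: 32.3
tool_pos: [0.4975, -0.014, 0.3935]
ee_rot: [-2.222, 0.002, 2.22]
wrist_force: [-4.2, 1.1, 6.4]
grip_width: 0.0484
```

```bash
python3 -c "
from h import *
st();st()"
```

```text
t 32.3 pos [ 0.4975 -0.014   0.3935] yaw -1.572 F [-4.17  1.06  6.36] M [-0.001  0.702 -0.087] w 0.0484 j [-0.136 -0.214  1.995 -0.     1.359  1.436]
t 32.3 pos [ 0.4975 -0.014   0.3935] yaw -1.572 F [-4.17  1.06  6.36] M [-0.001  0.702 -0.087] w 0.0484 j [-0.136 -0.214  1.995 -0.     1.359  1.436]
```

Emit:
play_rows(
  jaw=[255,255,255,255,255,255,255,255,255,255],
  travel=[
    [-0.001,0,0],
    [-0.002,0,0.001],
    [-0.002,0,0.0015],
    [-0.002,0,0.0015],
    [-0.001,0,0.0015],
    [-0.0005,0,0.0015],
    [-0.0005,0,0.0015],
    [-0.0005,0,0.0015],
    [-0.0005,0,0.0015],
    [-0.0005,0,0.0015],
  ],
  rotation=[
    [0,0,0],
    [0,0,0],
    [0,0,0],
    [0,0,0],
    [0,0,0],
    [0,0,0],
    [0,0,0],
    [0,0,0],
    [0,0,0],
    [0,0,0],
  ],
)

```text
clock: 33.3
tool_pos: [0.4962, -0.014, 0.3934]
ee_rot: [-2.223, 0.002, 2.219]
wrist_force: [0.6, -0.2, 5.2]
grip_width: 0.0486
```

```bash
python3 -c "
from h import *
st()
p=get_image('side'); cv2.imwrite('pics/s26.png',cv2.resize(p['img'][190:250,280:350],None,fx=8,fy=8,interpolation=cv2.INTER_CUBIC))
st()"
```

```text
t 33.3 pos [ 0.4962 -0.014   0.3934] yaw -1.572 F [ 0.6  -0.15  5.21] M [ 0.105 -0.079  0.001] w 0.0486 j [-0.136 -0.217  1.998 -0.     1.359  1.436]
t 33.35 pos [ 0.4962 -0.014   0.3934] yaw -1.573 F [-0.02  0.33  5.46] M [ 0.072 -0.099 -0.01 ] w 0.0486 j [-0.136 -0.217  1.998 -0.     1.359  1.436]
```

View pics/s26.png

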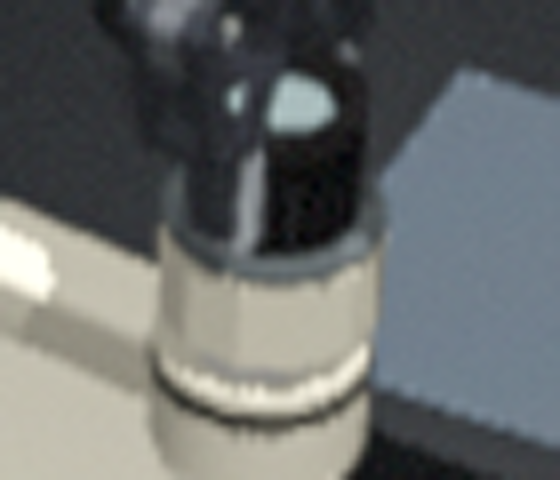

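Emit:
play_rows(
  jaw=[255,255,255,255,255,255,255,255,255,255],
  travel=[
    [0,0,0],
    [0,0,0],
    [0,0,0],
    [0,0,0],
    [0,0,0],
    [0,0,0],
    [0,0,0],
    [0,0,0],
    [0,0,0],
    [0,0,0],
  ],
  rotation=[
    [-0.04,0,0],
    [-0.08,0,0],
    [-0.12,0,0],
    [-0.16,0,0],
    [-0.2,0,0],
    [-0.24,0,0],
    [-0.27,0,0],
    [-0.3,0,0],
    [-0.3,0,0],
    [-0.3,0,0],
  ],
)

```text
clock: 34.35
tool_pos: [0.4963, -0.0143, 0.3918]
ee_rot: [2.063, 0.308, -2.059]
wrist_force: [5.0, -0.7, -2.3]
grip_width: 0.0483
```

```bash
python3 -c "
from h import *
st()"
```

```text
t 34.35 pos [ 0.4963 -0.0143  0.3918] yaw -1.273 F [ 5.05 -0.65 -2.33] M [-0.215 -0.923 -0.07 ] w 0.0483 j [-1.370e-01 -2.160e-01  2.000e+00 -1.000e-03  1.355e+00  1.136e+00]
```

Emit:
play_rows(
  jaw=[255,255,255,255,255,255,255,255,255,255],
  travel=[
    [0.001,0.0002,-0.0007],
    [0.002,0.0002,-0.0007],
    [0.003,0.0002,-0.0007],
    [0.004,0.0002,-0.0007],
    [0.005,0.0002,-0.0007],
    [0.005,0.0002,-0.0007],
    [0.005,0.0002,-0.0007],
    [0.005,0.0002,-0.0007],
    [0.005,0.0002,-0.0007],
    [0.005,0.0002,-0.0007],
  ],
  rotation=[
    [0,0,0],
    [0,0,0],
    [0,0,0],
    [0,0,0],
    [0,0,0],
    [0,0,0],
    [0,0,0],
    [0,0,0],
    [0,0,0],
    [0,0,0],
  ],
)

```text
clock: 35.35
tool_pos: [0.4968, -0.0139, 0.3885]
ee_rot: [2.062, 0.31, -2.06]
wrist_force: [1.1, 1.3, 6.2]
grip_width: 0.0484
```

```bash
python3 -c "
from h import *
st()
p=get_image('side'); cv2.imwrite('pics/s27.png',cv2.resize(p['img'][190:250,280:350],None,fx=8,fy=8,interpolation=cv2.INTER_CUBIC))
"
```

```text
t 35.35 pos [ 0.4968 -0.0139  0.3885] yaw -1.272 F [1.13 1.31 6.21] M [ 0.353 -0.227  0.022] w 0.0484 j [-0.136 -0.212  2.002  0.     1.35   1.136]
```

View pics/s27.png

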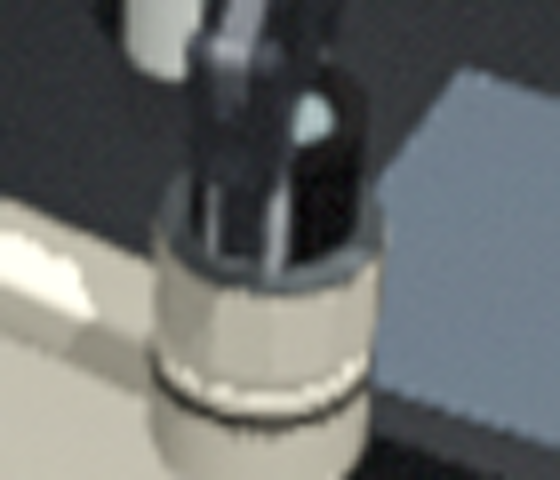

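Emit:
play_rows(
  jaw=[255,255,255,255,255,255,255,255,255,255],
  travel=[
    [-0.0008,0,0],
    [-0.0006,0,0],
    [-0.0004,0,0],
    [-0.0002,0,0],
    [0,0,0],
    [0.0002,0,0],
    [0.0004,0,0],
    [0.0007,0,0],
    [0.0009,0,0],
    [0.0011,0,0],
  ],
  rotation=[
    [0.075,0,0],
    [0.15,0,0],
    [0.225,0,0],
    [0.3,0,0],
    [0.375,0,0],
    [0.45,0,0],
    [0.525,0,0],
    [0.6,0,0],
    [0.675,0,0],
    [0.75,0,0],
  ],
)

```text
clock: 36.4
tool_pos: [0.4967, -0.014, 0.3864]
ee_rot: [-1.97, 0.456, 1.969]
wrist_force: [2.0, 0.6, 1.6]
grip_width: 0.0483
```

```bash
python3 -c "
from h import *
st()"
```

```text
t 36.4 pos [ 0.4967 -0.014   0.3864] yaw -2.025 F [2.02 0.58 1.62] M [ 0.095 -0.492  0.031] w 0.0483 j [-0.136 -0.21   2.005 -0.     1.347  1.889]
```

Emit:
play_rows(
  jaw=[255,255,255,255,255,255,255,255,255,255],
  travel=[
    [0.0002,0,0],
    [0.0004,0,0],
    [0.0006,0,0],
    [0.0009,0,0],
    [0.0011,0,0],
    [0.0013,0,0],
    [0.0015,0,0],
    [0.0018,0,0],
    [0.0021,0,0],
    [0.0024,0,0],
  ],
  rotation=[
    [0.075,0,0],
    [0.15,0,0],
    [0.225,0,0],
    [0.3,0,0],
    [0.375,0,0],
    [0.45,0,0],
    [0.525,0,0],
    [0.6,0,0],
    [0.675,0,0],
    [0.75,0,0],
  ],
)

```text
clock: 37.4
tool_pos: [0.4968, -0.0143, 0.3842]
ee_rot: [-1.476, 1.014, 1.472]
wrist_force: [3.5, -2.2, 1.9]
grip_width: 0.0486
```

```bash
python3 -c "
from h import *
st()
p=get_image('side'); cv2.imwrite('pics/s28.png',cv2.resize(p['img'][190:250,280:350],None,fx=8,fy=8,interpolation=cv2.INTER_CUBIC))
"
```

```text
t 37.4 pos [ 0.4968 -0.0143  0.3842] yaw -2.775 F [ 3.54 -2.16  1.95] M [-0.274 -0.635  0.093] w 0.0486 j [-1.370e-01 -2.090e-01  2.007e+00 -2.000e-03  1.342e+00  2.639e+00]
```

View pics/s28.png

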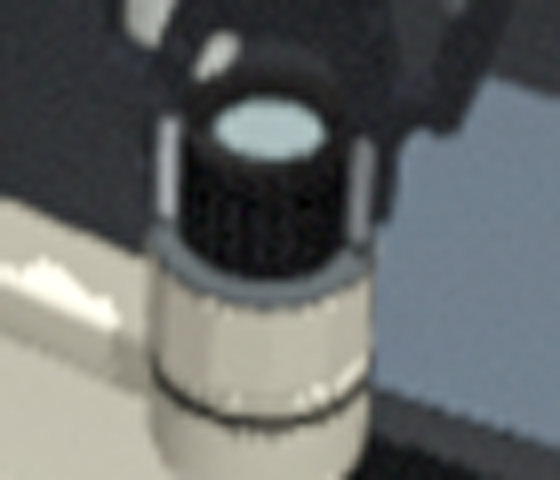

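Emit:
play_rows(
  jaw=[0,0,0,0,0,0,0,0,0,0],
  travel=[
    [0,0,0],
    [0,0,0],
    [0,0,0],
    [-0.001,0,0],
    [-0.001,0,0],
    [-0.001,0,0],
    [-0.001,0,0],
    [-0.001,0,0],
    [-0.001,0,0],
    [-0.001,0,0],
  ],
  rotation=[
    [0,0,0],
    [0,0,0],
    [0,0,0],
    [-0.14,0,0],
    [-0.28,0,0],
    [-0.42,0,0],
    [-0.56,0,0],
    [-0.7,0,0],
    [-0.84,0,0],
    [-0.98,0,0],
  ],
)

```text
clock: 38.45
tool_pos: [0.4964, -0.0139, 0.384]
ee_rot: [-2.106, 0.228, 2.11]
wrist_force: [0.2, 0.2, -0.7]
grip_width: 0.0853
```

Emit:
play_rows(
  jaw=[0,0,0,0,0,0,0,0,0,0],
  travel=[
    [0,0,0],
    [0,0,0],
    [0,0,0],
    [0,0,0],
    [0,0,0],
    [0,0,0],
    [0,0,0],
    [0,0,0],
    [0,0,0],
    [0,0,0],
  ],
  rotation=[
    [-0.14,0,0],
    [-0.28,0,0],
    [-0.42,0,0],
    [-0.56,0,0],
    [-0.7,0,0],
    [-0.75,0,0],
    [-0.75,0,0],
    [-0.75,0,0],
    [-0.75,0,0],
    [-0.75,0,0],
  ],
)

```text
clock: 39.45
tool_pos: [0.4966, -0.014, 0.3844]
ee_rot: [1.924, 0.52, -1.925]
wrist_force: [-0.2, -0.6, -1.1]
grip_width: 0.0854
```

```bash
python3 -c "
from h import *
st();t,r=tcp();print('tilt',r.as_matrix()[:,0])
w=get_image('wrist'); im=w['img'].copy()
th=np.linspace(0,2*np.pi,60)
for rr,z,c in((.026,.1745+.078,(0,0,255)),(.0335,.1745+.036,(0,255,0))):
  q=proj(w,np.c_[t[0]+rr*np.cos(th),t[1]+rr*np.sin(th),0*th+z]); cv2.polylines(im,[q.astype(np.int32)],True,c,1)
cv2.imwrite('pics/w29.png',im)
p=get_image('side'); cv2.imwrite('pics/s29.png',cv2.resize(p['img'][190:250,280:350],None,fx=8,fy=8,interpolation=cv2.INTER_CUBIC))
"
```

```text
t 39.45 pos [ 0.4966 -0.014   0.3844] yaw -1.043 F [-0.16 -0.64 -1.05] M [-0.032 -0.007 -0.017] w 0.0854 j [-0.136 -0.209  2.007 -0.     1.345  0.907]
tilt [-6.27681439e-04 -4.84612812e-05 -9.99999802e-01]
```

View pics/w29.png

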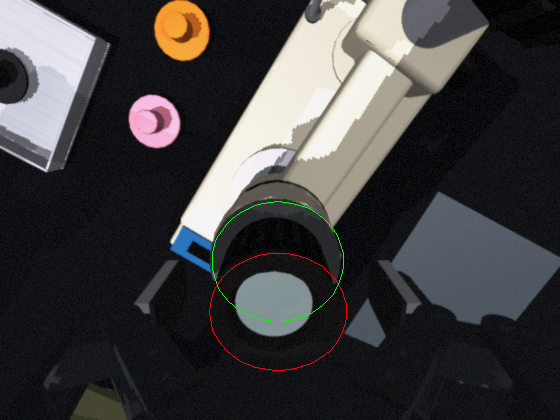

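View pics/s29.png

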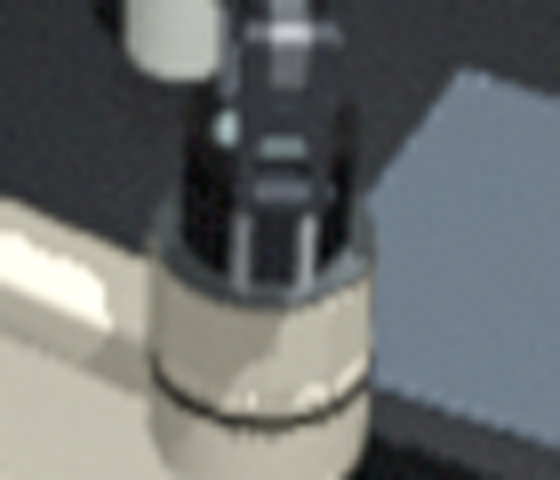

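Emit:
play_rows(
  jaw=[0,0,0,255,255,255,255,255,255,255],
  travel=[
    [0,-0.001,-0.001],
    [0,-0.001,-0.001],
    [0,-0.001,-0.001],
    [0,-0.001,-0.001],
    [0,-0.001,-0.001],
    [0,-0.001,-0.001],
    [0,-0.001,-0.001],
    [0,-0.001,-0.001],
    [0,-0.001,-0.001],
    [0,-0.001,-0.001],
  ],
  rotation=[
    [0,0,0],
    [0,0,0],
    [0,0,0],
    [0,0,0],
    [0,0,0],
    [0,0,0],
    [0,0,0],
    [0,0,0],
    [0,0,0],
    [0,0,0],
  ],
)

```text
clock: 40.55
tool_pos: [0.4971, -0.0127, 0.3849]
ee_rot: [1.924, 0.52, -1.923]
wrist_force: [0.0, -0.2, 3.1]
grip_width: 0.0485
```

```bash
python3 -c "
from h import *
st();t,r=tcp()
w=get_image('wrist'); im=w['img'].copy()
th=np.linspace(0,2*np.pi,60)
for rr,z,c in((.026,.1745+.078,(0,0,255)),(.0335,.1745+.036,(0,255,0)),(.034,.17,(255,0,0))):
  x,y=(t[0],t[1]) if z>.171 else (.4966,-.0142)
  q=proj(w,np.c_[x+rr*np.cos(th),y+rr*np.sin(th),0*th+z]); cv2.polylines(im,[q.astype(np.int32)],True,c,1)
cv2.imwrite('pics/w30.png',im)
"
```

```text
t 40.55 pos [ 0.4971 -0.0127  0.3849] yaw -1.042 F [ 0.04 -0.21  3.06] M [-0.066 -0.141  0.001] w 0.0485 j [-0.133 -0.208  2.005 -0.     1.344  0.909]
```

View pics/w30.png

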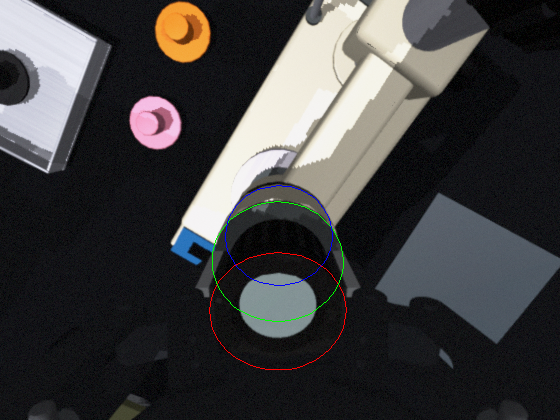

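Emit:
play_rows(
  jaw=[255,255,255,255,255,255,255,255,255,255],
  travel=[
    [0.0002,-0.0001,0],
    [0.0004,-0.0002,0],
    [0.0006,-0.0003,0],
    [0.0009,-0.0004,-0.0001],
    [0.0011,-0.0005,-0.0001],
    [0.0013,-0.0006,-0.0001],
    [0.0015,-0.0007,-0.0002],
    [0.0017,-0.0008,-0.0003],
    [0.0019,-0.0009,-0.0003],
    [0.0022,-0.001,-0.0004],
  ],
  rotation=[
    [0.075,0,0],
    [0.15,0,0],
    [0.225,0,0],
    [0.3,0,0],
    [0.375,0,0],
    [0.45,0,0],
    [0.525,0,0],
    [0.6,0,0],
    [0.675,0,0],
    [0.75,0,0],
  ],
)

```text
clock: 41.6
tool_pos: [0.4969, -0.0121, 0.3827]
ee_rot: [-2.104, 0.24, 2.104]
wrist_force: [-0.1, -2.3, 3.9]
grip_width: 0.0482
```

```bash
python3 -c "
from h import *
st()"
```

```text
t 41.6 pos [ 0.4969 -0.0121  0.3827] yaw -1.795 F [-0.07 -2.32  3.85] M [-0.441  0.179  0.093] w 0.0482 j [-0.132 -0.207  2.008 -0.003  1.341  1.664]
```

Emit:
play_rows(
  jaw=[255,255,255,255,255,255,255,255,255,255],
  travel=[
    [0.0002,0.0003,0],
    [0.0004,0.0004,0],
    [0.0006,0.0004,0],
    [0.0008,0.0004,0],
    [0.001,0.0004,0],
    [0.0012,0.0003,0],
    [0.0014,0.0003,0],
    [0.0016,0.0002,0],
    [0.0018,0.0001,0],
    [0.0018,0.0001,0],
  ],
  rotation=[
    [0.06,0,0],
    [0.12,0,0],
    [0.18,0,0],
    [0.24,0,0],
    [0.3,0,0],
    [0.36,0,0],
    [0.42,0,0],
    [0.48,0,0],
    [0.54,0,0],
    [0.6,0,0],
  ],
)

```text
clock: 42.6
tool_pos: [0.497, -0.0122, 0.3814]
ee_rot: [-1.737, 0.76, 1.734]
wrist_force: [-0.9, -4.0, 4.0]
grip_width: 0.0487
```

```bash
python3 -c "
from h import *
st()
p=get_image('side'); cv2.imwrite('pics/s31.png',cv2.resize(p['img'][190:250,280:350],None,fx=8,fy=8,interpolation=cv2.INTER_CUBIC))"
```

```text
t 42.6 pos [ 0.497  -0.0122  0.3814] yaw -2.395 F [-0.86 -4.02  4.04] M [-0.534  0.158  0.184] w 0.0487 j [-1.320e-01 -2.060e-01  2.010e+00 -2.000e-03  1.337e+00  2.263e+00]
```

View pics/s31.png

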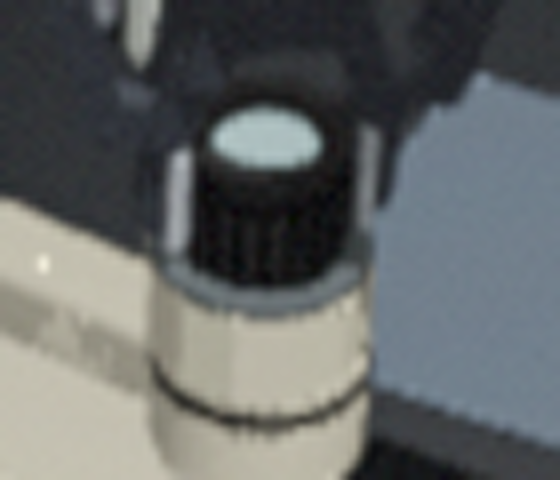

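Emit:
play_rows(
  jaw=[255,255,255,255,255,255,255,255,255,255],
  travel=[
    [0.0002,0.0002,0.0003],
    [0.0003,0.0002,0.0003],
    [0.0004,0.0002,0.0003],
    [0.0005,0.0002,0.0003],
    [0.0006,0.0002,0.0003],
    [0.0008,0.0002,0.0003],
    [0.001,0.0002,0.0003],
    [0.001,0.0002,0.0003],
    [0.001,0.0002,0.0003],
    [0.001,0.0002,0.0003],
  ],
  rotation=[
    [0.06,0,0],
    [0.12,0,0],
    [0.18,0,0],
    [0.24,0,0],
    [0.3,0,0],
    [0.36,0,0],
    [0.42,0,0],
    [0.48,0,0],
    [0.5,0,0],
    [0.5,0,0],
  ],
)

```text
clock: 43.65
tool_pos: [0.4968, -0.0126, 0.3813]
ee_rot: [-1.396, 1.082, 1.388]
wrist_force: [-1.0, -7.4, 7.6]
grip_width: 0.0485
```

```bash
python3 -c "
from h import *
st()"
```

```text
t 43.65 pos [ 0.4968 -0.0126  0.3813] yaw -2.891 F [-0.98 -7.44  7.6 ] M [-0.933  0.027  0.285] w 0.0485 j [-0.133 -0.207  2.01  -0.004  1.335  2.759]
```

Emit:
play_rows(
  jaw=[0,0,0,0,0,0,0,0,0,0],
  travel=[
    [-0.001,0,0],
    [-0.001,0,0],
    [-0.001,0,0],
    [-0.001,0,0],
    [-0.03,0,0],
    [-0.06,0,0],
    [-0.09,0,0],
    [-0.11,0,0],
    [-0.11,0,0],
    [-0.11,0,0],
  ],
  rotation=[
    [0,0,0],
    [0,0,0],
    [0,0,0],
    [0,0,0],
    [0,0,0],
    [0,0,0],
    [-0.14,0,0],
    [-0.28,0,0],
    [-0.42,0,0],
    [-0.56,0,0],
  ],
)

```text
clock: 44.65
tool_pos: [0.4965, -0.0114, 0.4905]
ee_rot: [-1.781, 0.706, 1.778]
wrist_force: [-0.5, 0.1, -0.1]
grip_width: 0.0853
```

```bash
python3 -c "
from h import *
st()
p=get_image('side'); save(p,'s32'); cv2.imwrite('pics/s32z.png',cv2.resize(p['img'][150:270,230:350],None,fx=5,fy=5,interpolation=cv2.INTER_CUBIC))
t=get_image('top'); save(t,'t32')
w=get_image('wrist'); save(w,'w32')
for q in find_in(p,'index_clip')[:2]+find_in(p,'handwheel')[:1]: print(q)
"
```

```text
t 44.65 pos [ 0.4965 -0.0114  0.4905] yaw -2.326 F [-0.54  0.07 -0.12] M [-0.015  0.003  0.018] w 0.0853 j [-0.131 -0.262  1.874  0.     1.528  2.195]
{'bbox': [248.8, 205.6, 326.0, 252.3], 'conf': 0.22}
{'bbox': [252.1, 169.0, 276.6, 188.7], 'conf': 0.56}
```

View pics/s32z.png

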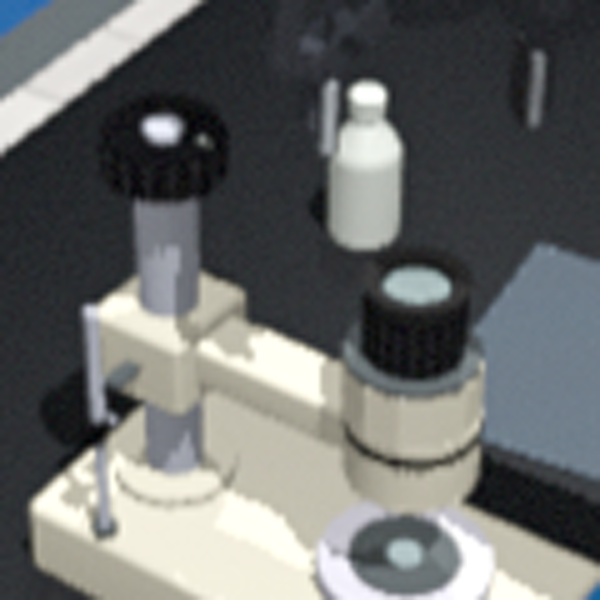

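View pics/w32.png

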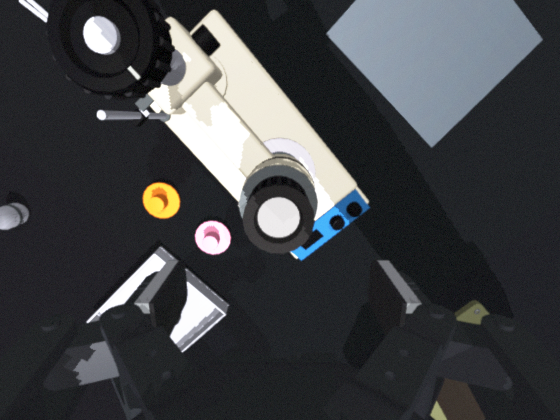

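```bash
cat >> h.py <<'E'
def plan2(pos,Rt):
    p,r=tcp(); print("  travel",np.round(r.inv().apply(np.array(pos)-p),4).tolist(),"rot",np.round((r.inv()*Rt).as_rotvec(),4).tolist())
E
python3 - <<'E'
from h import *
w=get_image("wrist"); s=get_image("side"); st()
print("wheel wrist",atz(w,102,35,.276), "side",atz(s,230+162/5,150+127/5,.28), proj(s,[[.4966,-.0135,.248]]))
plan([.58,.13,.46],-1.0)
plan([.65,.205,.42],0)
E
```

```text
t 45.0 pos [ 0.4965 -0.0115  0.4892] yaw -2.334 F [ 0.05  0.96 -0.13] M [ 0.016  0.048 -0.042] w 0.0854 j [-0.131 -0.261  1.876 -0.     1.528  2.203]
wheel wrist [ 0.64475317 -0.02287188  0.276     ] side [ 0.64019324 -0.01457727  0.28      ] [[313.51069717 205.19438749]]
now [ 0.4965 -0.0115  0.4892] yaw -2.334 tilt [-0.001  0.    -1.   ]
  travel [0.0291, -0.16, 0.0374] rot [-1.3339, 0.001, -0.0001]
now [ 0.4965 -0.0115  0.4892] yaw -2.334 tilt [-0.001  0.    -1.   ]
  travel [0.069, -0.2626, 0.0387] rot [-2.3339, 0.0011, 0.0005]
```

Emit:
play_rows(
  jaw=[0,0,0,0,0,0,0,0,0,0],
  travel=[
    [0.003,-0.016,0.004],
    [0.006,-0.032,0.008],
    [0.009,-0.048,0.012],
    [0.012,-0.064,0.015],
    [0.015,-0.08,0.019],
    [0.018,-0.096,0.023],
    [0.021,-0.112,0.027],
    [0.024,-0.128,0.03],
    [0.027,-0.144,0.034],
    [0.029,-0.16,0.037],
  ],
  rotation=[
    [-0.133,0,0],
    [-0.266,0,0],
    [-0.4,0,0],
    [-0.533,0,0],
    [-0.666,0,0],
    [-0.8,0,0],
    [-0.933,0,0],
    [-1.066,0,0],
    [-1.2,0,0],
    [-1.333,0,0],
  ],
)

```text
clock: 46.0
tool_pos: [0.5804, 0.1304, 0.4599]
ee_rot: [1.893, 0.561, -1.896]
wrist_force: [0.4, 0.2, 1.1]
grip_width: 0.0854
```

```bash
python3 - <<'E'
from h import *
st(); a=np.radians(40)
x=np.array([0,-np.sin(a),-np.cos(a)]);y=np.array([1.,0,0]);Rt=R.from_matrix(np.c_[x,y,np.cross(x,y)])
plan2([.65,.205,.35],Rt)
p,r=tcp(); sl=(r.inv()*Rt).as_rotvec(); print(np.linalg.norm(sl))
E
```

```text
t 46.0 pos [0.5804 0.1304 0.4599] yaw -0.995 F [0.36 0.18 1.08] M [-0.002 -0.014  0.005] w 0.0854 j [ 0.131 -0.025  1.713 -0.     1.455  1.126]
  travel [0.1098, -0.0246, -0.0991] rot [-0.9526, -0.6379, 0.3478]
1.198030993100777
```

Emit:
play_rows(
  jaw=[0,0,0,0,0,0,0,0,0,0],
  travel=[
    [0.011,-0.002,-0.01],
    [0.022,-0.005,-0.02],
    [0.033,-0.007,-0.03],
    [0.044,-0.01,-0.04],
    [0.055,-0.012,-0.05],
    [0.066,-0.015,-0.06],
    [0.077,-0.017,-0.07],
    [0.088,-0.02,-0.08],
    [0.1,-0.022,-0.09],
    [0.11,-0.0246,-0.099],
  ],
  rotation=[
    [-0.095,-0.064,0.035],
    [-0.19,-0.128,0.07],
    [-0.286,-0.191,0.104],
    [-0.381,-0.255,0.139],
    [-0.476,-0.319,0.174],
    [-0.572,-0.383,0.209],
    [-0.667,-0.447,0.243],
    [-0.762,-0.51,0.278],
    [-0.857,-0.574,0.313],
    [-0.953,-0.638,0.348],
  ],
)

```text
clock: 47.0
tool_pos: [0.6504, 0.2043, 0.3492]
ee_rot: [0.679, 0.68, -1.463]
wrist_force: [-0.5, -1.1, -0.5]
grip_width: 0.0854
```

```bash
python3 - <<'E'
from h import *
w=get_image("wrist"); st(); save(w,"w33"); t,r=tcp(); print(r.as_matrix().round(3)); print(proj(w,[[.65,.03,.145],[.65,.03,.125]]))
for n in("index_clip","pointer"):
  for q in find_in(w,n)[:3]: print(n,q)
E
```

```text
t 47.05 pos [0.6502 0.2052 0.3467] yaw 0.003 F [-1.42  0.04 -1.47] M [0.329 0.064 0.016] w 0.0855 j [ 0.319  0.299  1.588 -0.661  1.528  0.438]
[[-0.002  1.     0.005]
 [-0.646  0.003 -0.763]
 [-0.763 -0.005  0.646]]
[[277.04181795 212.83318527]
 [277.0427033  192.79397407]]
index_clip {'bbox': [268.5, 169.8, 286.8, 195.8], 'conf': 0.61}
pointer {'bbox': [58.8, 196.8, 312.5, 278.0], 'conf': 0.64}
pointer {'bbox': [44.8, 243.2, 143.1, 321.9], 'conf': 0.58}
```

View pics/w33.png

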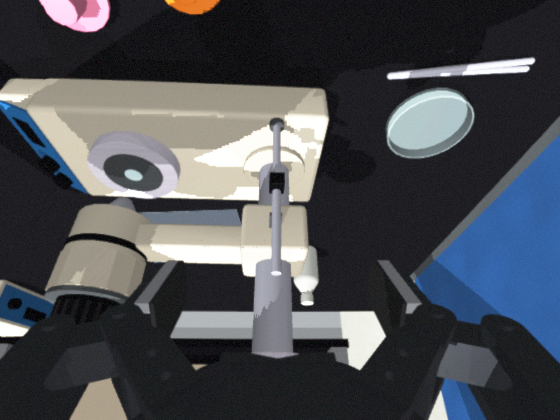

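```bash
python3 - <<'E'
from h import *
im=cv2.imread("pics/w33.png")[::-1,::-1]
# rotated 180: crop x 560-330..560-220, y 420-280..420-100
z=cv2.resize(im[140:300,220:350],None,fx=4.4,fy=3.7,interpolation=cv2.INTER_CUBIC)
cv2.imwrite("pics/z33.png",np.clip((z/255.)**.6*255,0,255).astype(np.uint8))
E
```

```text
(no output)
```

View pics/z33.png

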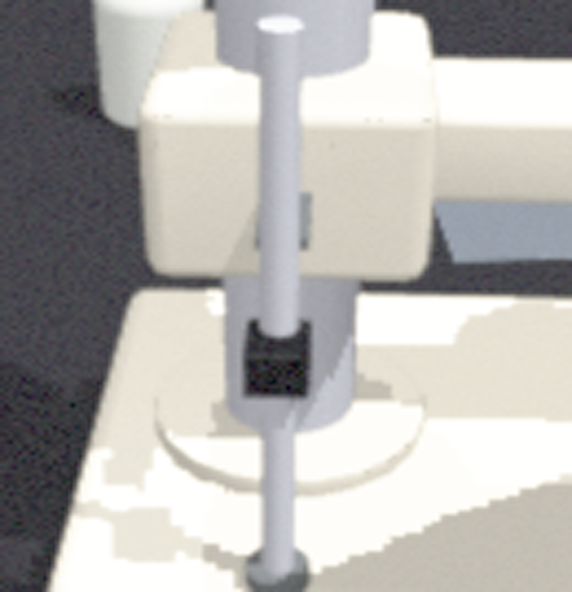

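```bash
python3 - <<'E'
from h import *
w=get_image("wrist")
def px(zx,zy): return 559-(220+zx/4.4-.5), 419-(140+zy/3.7-.5)
def aty(u,v,y): t,r=ray(w,u,v); return t+r*(y-t[1])/r[1]
print("foot",atz(w,*px(278,578),.05),atz(w,*px(278,560),.055))
for nm,a in (("ptr end top",(285,233)),("ptr end bot",(285,248)),("ptr back top",(285,195))): print(nm,atz(w,*px(*a),.1465),atz(w,*px(*a),.1435))
f=atz(w,*px(278,570),.052)
for dy in(0,.006,):
  for nm,a in(("clip top back",(278,320)),("clip top front",(278,345)),("bot front",(278,397)),("mid",(278,371))): print(dy,nm,aty(*px(*a),f[1]+dy))
print("rod top", aty(*px(278,25),f[1]))
st()
# next views
for yaw in(.7,-.7):
  a=np.radians(40); c,s=np.cos(yaw),np.sin(yaw)
  Z=R.from_rotvec([0,0,yaw]); x=Z.apply([0,-np.sin(a),-np.cos(a)]);y=Z.apply([1.,0,0]);Rt=R.from_matrix(np.c_[x,y,np.cross(x,y)])
  M=Rt.as_matrix(); d=.96*M[:,0]+.28*M[:,2]; cam_=np.array([.65,.04,.135])-.24*d; pos=cam_-.031*M[:,0]+.072*M[:,2]
  print(yaw,pos); plan2(pos,Rt)
E
```

```text
foot [0.64803893 0.04130542 0.05      ] [0.64803121 0.0397777  0.055     ]
ptr end top [0.64676847 0.02916547 0.1465    ] [0.64669168 0.02439661 0.1435    ]
ptr end bot [0.6468497  0.03516249 0.1465    ] [0.64677474 0.03052925 0.1435    ]
ptr back top [0.64654687 0.01281228 0.1465    ] [0.64646507 0.0076736  0.1435    ]
0 clip top back [0.64813324 0.04042312 0.13134765]
0 clip top front [0.64812476 0.04042312 0.12451878]
0 bot front [0.64810616 0.04042312 0.10961919]
0 mid [0.64811562 0.04042312 0.11719038]
0.006 clip top back [0.64819429 0.04642312 0.13579044]
0.006 clip top front [0.64818606 0.04642312 0.12916683]
0.006 bot front [0.64816802 0.04642312 0.11471508]
0.006 mid [0.6481772  0.04642312 0.1220587 ]
rod top [0.64821551 0.04042312 0.19881422]
t 47.2 pos [0.65   0.2041 0.3499] yaw -0.006 F [ 0.47 -1.07  0.59] M [ 0.254  0.001 -0.04 ] w 0.0851 j [ 0.317  0.294  1.587 -0.656  1.53   0.443]
0.7 [0.54412433 0.16570003 0.3383294 ]
  travel [0.0339, -0.1056, 0.0225] rot [-0.5416, -0.0005, 0.4531]
-0.7 [0.75587567 0.16570003 0.3383294 ]
  travel [0.0332, 0.1061, 0.0214] rot [0.5313, -0.0011, -0.4464]
```

Emit:
play_rows(
  jaw=[0,0,0,0,0,0,0,0,0,0],
  travel=[
    [0.004,-0.013,0.003],
    [0.008,-0.026,0.006],
    [0.012,-0.039,0.008],
    [0.017,-0.053,0.011],
    [0.021,-0.066,0.014],
    [0.025,-0.079,0.017],
    [0.03,-0.092,0.02],
    [0.034,-0.1056,0.0225],
    [0.034,-0.1056,0.0225],
    [0.034,-0.1056,0.0225],
  ],
  rotation=[
    [-0.067,0,0.056],
    [-0.135,0,0.113],
    [-0.2,0,0.168],
    [-0.27,0,0.226],
    [-0.34,0,0.284],
    [-0.4,0,0.335],
    [-0.47,0,0.393],
    [-0.5416,0,0.453],
    [-0.5416,0,0.453],
    [-0.5416,0,0.453],
  ],
)

```text
clock: 48.2
tool_pos: [0.5444, 0.1649, 0.34]
ee_rot: [0.382, 0.814, -0.814]
wrist_force: [0.2, -0.1, 0.8]
grip_width: 0.0852
```

```bash
python3 - <<'E'
from h import *
w=get_image("wrist"); st(); save(w,"w34")
c=proj(w,[[.647,.032,.133]])[0]; print(c)
im=w["img"][::-1,::-1]; u,v=559-c[0],419-c[1]; x0,y0=int(u-55),int(v-60); print(x0,y0)
z=cv2.resize(im[y0:y0+120,x0:x0+110],None,fx=5,fy=5,interpolation=cv2.INTER_CUBIC)
cv2.imwrite("pics/z34.png",np.clip((z/255.)**.6*255,0,255).astype(np.uint8))
E
```

```text
t 48.25 pos [0.5448 0.1651 0.3399] yaw 0.699 F [0.86 0.1  0.61] M [0.227 0.155 0.006] w 0.0854 j [ 0.307 -0.031  1.965 -0.757  1.043 -0.052]
[267.39136348 205.58219902]
236 153
```

View pics/z34.png

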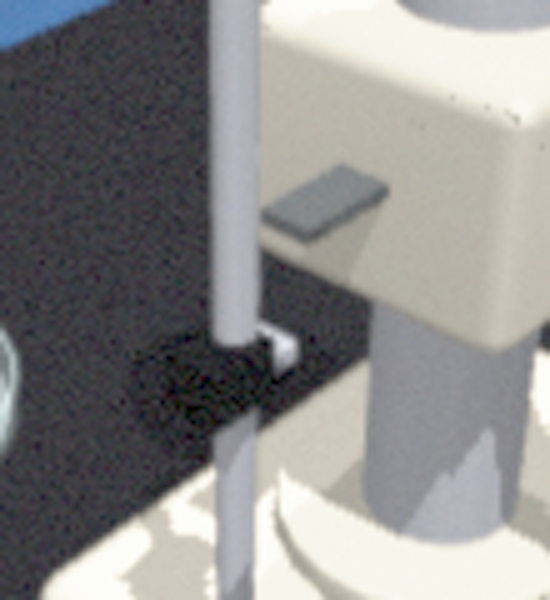

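```bash
python3 - <<'E'
from h import *
w=get_image("wrist")
def px(zx,zy): return 559-(236+zx/5-.5), 419-(153+zy/5-.5)
def at(u,v,i,val): t,r=ray(w,u,v); return t+r*(val-t[i])/r[i]
print("ptr tip", at(*px(284,228),2,.145), at(*px(284,228),0,.6475))
print("ptr tip L", at(*px(262,215),2,.145),"R",at(*px(305,238),2,.145))
for a in((286,355),(288,352),(284,358)): print("tongue", at(*px(*a),0,.6475), at(*px(*a),1,.032))
print("rod side", at(*px(236,340),1,.0405))
st()
E
```

```text
ptr tip [0.64927515 0.02930287 0.145     ] [0.6475     0.03159011 0.14675627]
ptr tip L [0.65440331 0.02842471 0.145     ] R [0.64494083 0.02955972 0.145     ]
tongue [0.6475     0.03041415 0.12201257] [0.64627813 0.032      0.12346343]
tongue [0.6475     0.0298971  0.12232842] [0.6458849  0.032      0.12424211]
tongue [0.6475     0.03093057 0.12169711] [0.64667339 0.032      0.12268072]
rod side [0.64968749 0.0405     0.12952055]
t 48.3 pos [0.545  0.1653 0.3397] yaw 0.7 F [ 0.47 -0.44 -0.21] M [ 0.251  0.207 -0.064] w 0.0852 j [ 0.307 -0.031  1.965 -0.758  1.043 -0.052]
```

```bash
python3 - <<'E'
from h import *
plan([.57,.12,.50],1.5)
p,r=tcp(); print(np.linalg.norm((r.inv()*down(1.5)).as_rotvec()))
E
```

```text
now [0.545  0.1653 0.3397] yaw 0.7 tilt [ 0.415 -0.491 -0.766]
  travel [-0.0901, -0.0098, 0.1419] rot [-0.767, 0.6611, 0.2779]
1.050036049853591
```

Emit:
play_rows(
  jaw=[0,0,0,0,0,0,0,0,0,0],
  travel=[
    [-0.011,-0.001,0.018],
    [-0.022,-0.002,0.035],
    [-0.034,-0.004,0.053],
    [-0.045,-0.005,0.07],
    [-0.056,-0.006,0.088],
    [-0.067,-0.007,0.106],
    [-0.078,-0.008,0.124],
    [-0.09,-0.01,0.142],
    [-0.09,-0.01,0.142],
    [-0.09,-0.01,0.142],
  ],
  rotation=[
    [-0.096,0.083,0.035],
    [-0.19,0.165,0.07],
    [-0.288,0.248,0.104],
    [-0.384,0.331,0.139],
    [-0.479,0.413,0.174],
    [-0.575,0.496,0.208],
    [-0.67,0.578,0.243],
    [-0.767,0.661,0.278],
    [-0.767,0.661,0.278],
    [-0.767,0.661,0.278],
  ],
)

```text
clock: 49.3
tool_pos: [0.5702, 0.12, 0.4988]
ee_rot: [0.055, 1.57, -0.058]
wrist_force: [-0.4, -0.0, -0.5]
grip_width: 0.0856
```

```bash
python3 - <<'E'
from h import *
st(); plan([.6455,-.0227,.48],2.45)
E
```

```text
t 49.3 pos [0.5702 0.12   0.4988] yaw 1.499 F [-0.4  -0.   -0.52] M [0.026 0.019 0.02 ] w 0.0856 j [ 0.116 -0.066  1.688 -0.002  1.52  -1.383]
now [0.5702 0.12   0.4988] yaw 1.499 tilt [-0.    -0.002 -1.   ]
  travel [0.0191, -0.1369, 0.0853] rot [-0.951, -0.0008, 0.0017]
```

Emit:
play_rows(
  jaw=[0,0,0,0,0,0,0,0,0,0],
  travel=[
    [0,-0.017,0.01],
    [0,-0.035,0.021],
    [0,-0.052,0.032],
    [0.005,-0.07,0.043],
    [0.01,-0.087,0.054],
    [0.015,-0.105,0.065],
    [0.019,-0.122,0.076],
    [0.019,-0.137,0.085],
    [0.019,-0.137,0.085],
    [0.019,-0.137,0.085],
  ],
  rotation=[
    [-0.12,0,0],
    [-0.24,0,0],
    [-0.36,0,0],
    [-0.48,0,0],
    [-0.6,0,0],
    [-0.72,0,0],
    [-0.84,0,0],
    [-0.951,0,0],
    [-0.951,0,0],
    [-0.951,0,0],
  ],
)

```text
clock: 50.3
tool_pos: [0.6448, -0.0221, 0.4783]
ee_rot: [-0.686, 1.463, 0.688]
wrist_force: [0.1, -0.1, -0.3]
grip_width: 0.0854
```

```bash
python3 - <<'E'
from h import *
st(); w=get_image("wrist"); t,r=tcp(); plan([.6455,-.0227,.423],2.45)
im=w["img"].copy(); th=np.linspace(0,2*np.pi,60)
for rr,z in((.031,.276),(.031,.25)):
  q=proj(w,np.c_[.6455+rr*np.cos(th),-.0227+rr*np.sin(th),0*th+z]); cv2.polylines(im,[q.astype(np.int32)],True,(0,0,255),1)
cv2.imwrite("pics/w35.png",im)
E
```

```text
t 50.3 pos [ 0.6448 -0.0221  0.4783] yaw 2.45 F [ 0.14 -0.06 -0.33] M [ 0.01   0.086 -0.026] w 0.0854 j [-1.170e-01  8.000e-02  1.575e+00 -1.000e-03  1.490e+00 -2.567e+00]
now [ 0.6447 -0.0217  0.4788] yaw 2.451 tilt [-0.003 -0.001 -1.   ]
  travel [0.0558, -0.0013, -0.0001] rot [0.0012, -0.0026, -0.0019]
```

View pics/w35.png

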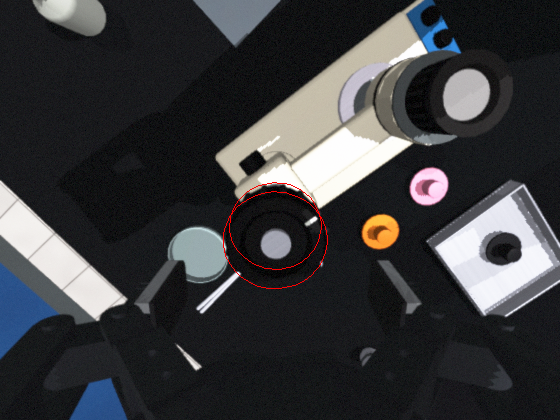

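Emit:
play_rows(
  jaw=[0,0,0,0,0,255,255,255,255,255],
  travel=[
    [0.015,-0.001,0],
    [0.03,-0.001,0],
    [0.045,-0.001,0],
    [0.0555,-0.001,0],
    [0.0555,-0.001,0],
    [0.0555,-0.001,0],
    [0.0555,-0.001,0],
    [0.0555,-0.001,0],
    [0.0555,-0.001,0],
    [0.0555,-0.001,0],
  ],
  rotation=[
    [0,0,0],
    [0,0,0],
    [0,0,0],
    [0,0,0],
    [0,0,0],
    [0,0,0],
    [0,0,0],
    [0,0,0],
    [0,0,0],
    [0,0,0],
  ],
)

```text
clock: 51.35
tool_pos: [0.6454, -0.0229, 0.4261]
ee_rot: [-0.688, 1.461, 0.69]
wrist_force: [-5.1, 2.5, 4.5]
grip_width: 0.0603
```

```bash
python3 - <<'E'
from h import *
st(); w=get_image("wrist"); save(w,"w36")
E
```

```text
t 51.35 pos [ 0.6454 -0.0229  0.4261] yaw 2.453 F [-5.14  2.54  4.52] M [0.645 1.089 0.051] w 0.0603 j [-0.119  0.103  1.637 -0.     1.404 -2.572]
```

View pics/w36.png

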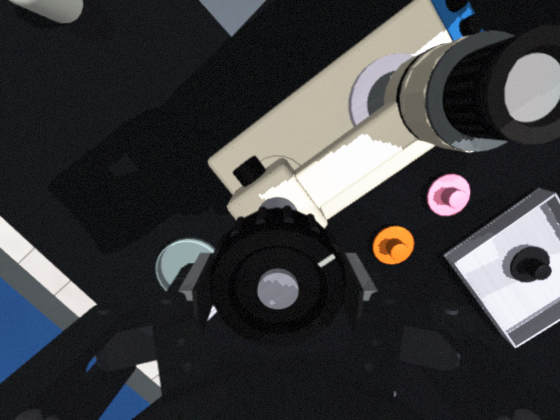

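Emit:
play_rows(
  jaw=[255,255,255,255,255,255,255,255,255,255],
  travel=[
    [0,0.001,0],
    [0,0.001,0],
    [0,0.001,0],
    [0,0.001,0],
    [0,0.001,0],
    [0,0.001,0],
    [0,0.001,0],
    [0,0.001,0],
    [0,0.001,0],
    [0,0.001,0],
  ],
  rotation=[
    [0.1,0,0],
    [0.2,0,0],
    [0.3,0,0],
    [0.4,0,0],
    [0.5,0,0],
    [0.6,0,0],
    [0.7,0,0],
    [0.8,0,0],
    [0.9,0,0],
    [1.0,0,0],
  ],
)

```text
clock: 52.4
tool_pos: [0.6448, -0.022, 0.4261]
ee_rot: [0.096, 1.569, -0.094]
wrist_force: [-4.7, 3.3, 4.1]
grip_width: 0.0598
```

```bash
python3 - <<'E'
from h import *
st(); s=get_image("side"); cv2.imwrite("pics/s37.png",cv2.resize(s["img"][150:270,230:350],None,fx=5,fy=5,interpolation=cv2.INTER_CUBIC))
E
```

```text
t 52.4 pos [ 0.6448 -0.022   0.4261] yaw 1.449 F [-4.69  3.27  4.08] M [0.966 0.652 0.129] w 0.0598 j [-1.170e-01  1.010e-01  1.639e+00  1.000e-03  1.402e+00 -1.567e+00]
```

View pics/s37.png

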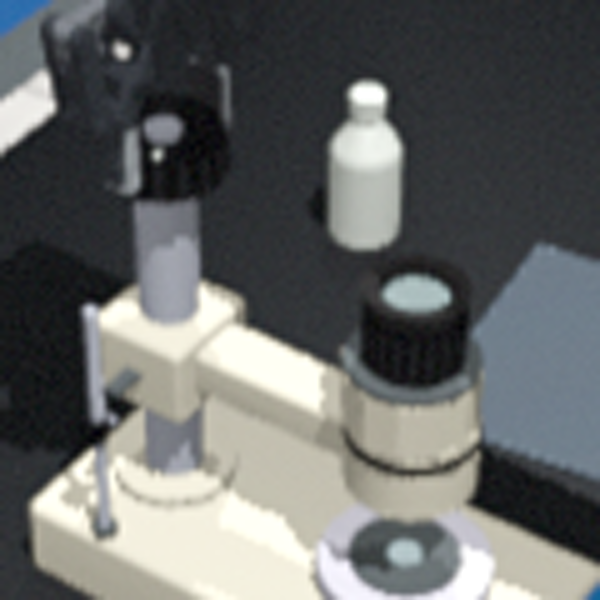

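Emit:
play_rows(
  jaw=[255,255,255,255,255,255,255,255,255,255],
  travel=[
    [0,0,0],
    [0,0,0],
    [0,0,0],
    [0,0,0],
    [0,0,0],
    [0,0,0],
    [0,0,0],
    [0,0,0],
    [0,0,0],
    [0,0,0],
  ],
  rotation=[
    [0.14,0,0],
    [0.28,0,0],
    [0.42,0,0],
    [0.56,0,0],
    [0.7,0,0],
    [0.84,0,0],
    [0.98,0,0],
    [1.12,0,0],
    [1.26,0,0],
    [1.4,0,0],
  ],
)

```text
clock: 53.45
tool_pos: [0.6453, -0.0213, 0.4261]
ee_rot: [1.176, 1.231, -1.17]
wrist_force: [1.1, 6.4, 1.2]
grip_width: 0.0596
```

Emit:
play_rows(
  jaw=[255,255,255,255,255,255,255,255,255,255],
  travel=[
    [0,0,0],
    [0,0,0],
    [0,0,0],
    [0,0,0],
    [0,0,0],
    [0,0,0],
    [0,0,0],
    [0,0,0],
    [0,0,0],
    [0,0,0],
  ],
  rotation=[
    [0.14,0,0],
    [0.28,0,0],
    [0.42,0,0],
    [0.56,0,0],
    [0.7,0,0],
    [0.84,0,0],
    [0.98,0,0],
    [1.12,0,0],
    [1.26,0,0],
    [1.4,0,0],
  ],
)

```text
clock: 54.45
tool_pos: [0.6459, -0.0218, 0.4261]
ee_rot: [2.111, 0.231, -2.099]
wrist_force: [4.3, 4.9, -0.4]
grip_width: 0.0599
```

```bash
python3 - <<'E'
from h import *
st(); s=get_image("side"); cv2.imwrite("pics/s38.png",cv2.resize(s["img"][150:270,230:350],None,fx=5,fy=5,interpolation=cv2.INTER_CUBIC))
E
```

```text
t 54.45 pos [ 0.6459 -0.0218  0.4261] yaw -1.352 F [ 4.33  4.86 -0.39] M [ 0.246 -0.74   0.142] w 0.0599 j [-1.170e-01  1.020e-01  1.638e+00  1.000e-03  1.396e+00  1.235e+00]
```

View pics/s38.png

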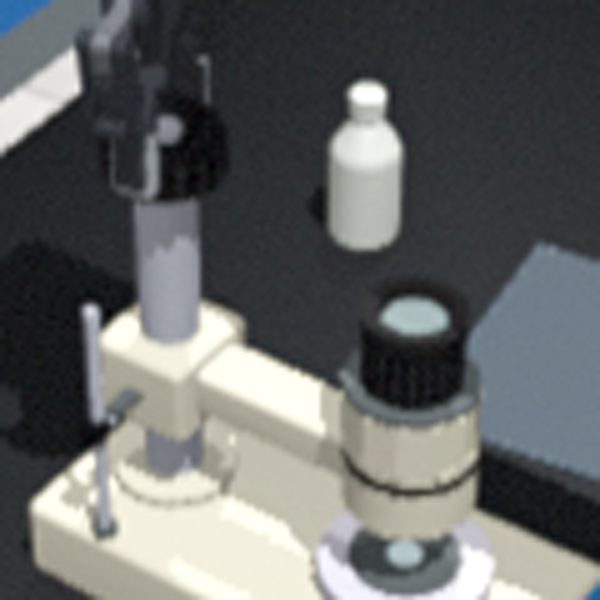

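Emit:
play_rows(
  jaw=[255,255,255,255,255,255,255,255,255,255],
  travel=[
    [0,0,0],
    [0,0,0],
    [0,0,0],
    [0,0,0],
    [0,0,0],
    [0,0,0],
    [0,0,0],
    [0,0,0],
    [0,0,0],
    [0,0,0],
  ],
  rotation=[
    [0.11,0,0],
    [0.22,0,0],
    [0.33,0,0],
    [0.44,0,0],
    [0.55,0,0],
    [0.65,0,0],
    [0.75,0,0],
    [0.75,0,0],
    [0.75,0,0],
    [0.75,0,0],
  ],
)

```text
clock: 55.5
tool_pos: [0.6458, -0.0224, 0.4261]
ee_rot: [-1.93, 0.519, 1.92]
wrist_force: [4.7, 2.4, 1.7]
grip_width: 0.0601
```

Emit:
play_rows(
  jaw=[0,0,0,0,0,0,0,0,0,0],
  travel=[
    [0,0,0],
    [0,0,0],
    [0,0,0],
    [0,0,0],
    [-0.02,0,0],
    [-0.05,0,0],
    [-0.075,0,0],
    [-0.075,0,0],
    [-0.075,0,0],
    [-0.075,0,0],
  ],
  rotation=[
    [0,0,0],
    [0,0,0],
    [0,0,0],
    [0,0,0],
    [0,0,0],
    [0,0,0],
    [-0.14,0,0],
    [-0.28,0,0],
    [-0.42,0,0],
    [-0.56,0,0],
  ],
)

```text
clock: 56.5
tool_pos: [0.6449, -0.0226, 0.5]
ee_rot: [2.2, 0.042, -2.202]
wrist_force: [-0.3, -0.5, 0.1]
grip_width: 0.0855
```

```bash
python3 - <<'E'
from h import *
st(); plan([.57,.14,.48],-.6)
s=get_image("side"); cv2.imwrite("pics/s39.png",cv2.resize(s["img"][150:270,230:350],None,fx=5,fy=5,interpolation=cv2.INTER_CUBIC))
E
```

```text
t 56.5 pos [ 0.6449 -0.0226  0.5   ] yaw -1.531 F [-0.35 -0.46  0.11] M [ 0.038  0.021 -0.025] w 0.0855 j [-1.180e-01  7.300e-02  1.547e+00 -1.000e-03  1.523e+00  1.413e+00]
now [ 0.6449 -0.0226  0.5   ] yaw -1.531 tilt [-0.001 -0.001 -1.   ]
  travel [0.0199, -0.1654, 0.0684] rot [-0.9312, 0.0013, -0.0006]
```

View pics/s39.png

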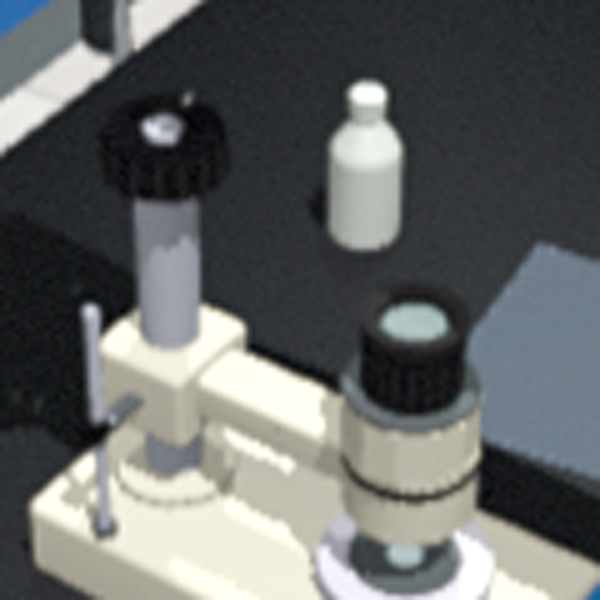

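Nearly level. Now the oblique close view for confirmation.

Emit:
play_rows(
  jaw=[0,0,0,0,0,0,0,0,0,0],
  travel=[
    [0.002,-0.018,0.007],
    [0.004,-0.037,0.015],
    [0.006,-0.055,0.023],
    [0.009,-0.073,0.03],
    [0.011,-0.092,0.038],
    [0.013,-0.11,0.045],
    [0.015,-0.128,0.053],
    [0.018,-0.147,0.061],
    [0.02,-0.165,0.068],
    [0.02,-0.165,0.068],
  ],
  rotation=[
    [-0.1,0,0],
    [-0.2,0,0],
    [-0.3,0,0],
    [-0.4,0,0],
    [-0.5,0,0],
    [-0.6,0,0],
    [-0.7,0,0],
    [-0.8,0,0],
    [-0.93,0,0],
    [-0.93,0,0],
  ],
)

```text
clock: 57.55
tool_pos: [0.5706, 0.1416, 0.4792]
ee_rot: [1.638, 0.859, -1.642]
wrist_force: [-0.2, -0.5, 0.0]
grip_width: 0.0854
```

```bash
python3 - <<'E'
from h import *
st(); a=np.radians(40);yaw=.7
Z=R.from_rotvec([0,0,yaw]); x=Z.apply([0,-np.sin(a),-np.cos(a)]);y=Z.apply([1.,0,0]);Rt=R.from_matrix(np.c_[x,y,np.cross(x,y)])
plan2([.5445,.165,.335],Rt); p,r=tcp(); print(np.linalg.norm((r.inv()*Rt).as_rotvec()))
E
```

```text
t 57.55 pos [0.5706 0.1416 0.4792] yaw -0.606 F [-0.23 -0.54  0.  ] M [-0.023 -0.039 -0.033] w 0.0854 j [ 0.152 -0.048  1.703 -0.     1.489  0.758]
  travel [0.1443, -0.0346, -0.0046] rot [-1.2485, -0.594, 0.4569]
1.4561750979038701
```

Emit:
play_rows(
  jaw=[0,0,0,0,0,0,0,0,0,0],
  travel=[
    [0.014,-0.003,0],
    [0.029,-0.007,-0.001],
    [0.043,-0.01,-0.001],
    [0.058,-0.014,-0.002],
    [0.072,-0.017,-0.002],
    [0.086,-0.021,-0.003],
    [0.1,-0.024,-0.003],
    [0.115,-0.028,-0.004],
    [0.13,-0.031,-0.004],
    [0.1443,-0.0346,-0.0046],
  ],
  rotation=[
    [-0.125,-0.059,0.046],
    [-0.25,-0.119,0.091],
    [-0.375,-0.178,0.137],
    [-0.5,-0.238,0.183],
    [-0.624,-0.297,0.228],
    [-0.749,-0.356,0.274],
    [-0.874,-0.416,0.32],
    [-1.0,-0.475,0.366],
    [-1.124,-0.535,0.411],
    [-1.2485,-0.594,0.457],
  ],
)

```text
clock: 58.55
tool_pos: [0.5456, 0.163, 0.3348]
ee_rot: [0.378, 0.812, -0.813]
wrist_force: [0.1, -0.8, -0.3]
grip_width: 0.0852
```

```bash
python3 - <<'E'
from h import *
w=get_image("wrist"); st(); save(w,"w40")
c=proj(w,[[.647,.032,.125]])[0]; print(c)
im=w["img"][::-1,::-1]; u,v=559-c[0],419-c[1]; x0,y0=int(u-45),int(v-45); print(x0,y0)
z=cv2.resize(im[y0:y0+90,x0:x0+90],None,fx=7,fy=6.6,interpolation=cv2.INTER_CUBIC)
cv2.imwrite("pics/z40.png",np.clip((z/255.)**.6*255,0,255).astype(np.uint8))
im=w["img"][::-1,::-1]; cv2.imwrite("pics/w40r.png",im)
E
```

```text
t 58.6 pos [0.5443 0.1631 0.3313] yaw 0.704 F [-1.7  -0.46 -3.07] M [0.228 0.249 0.008] w 0.0853 j [ 0.304 -0.025  1.974 -0.765  1.032 -0.049]
[267.84209208 200.18601572]
246 173
```

View pics/z40.png

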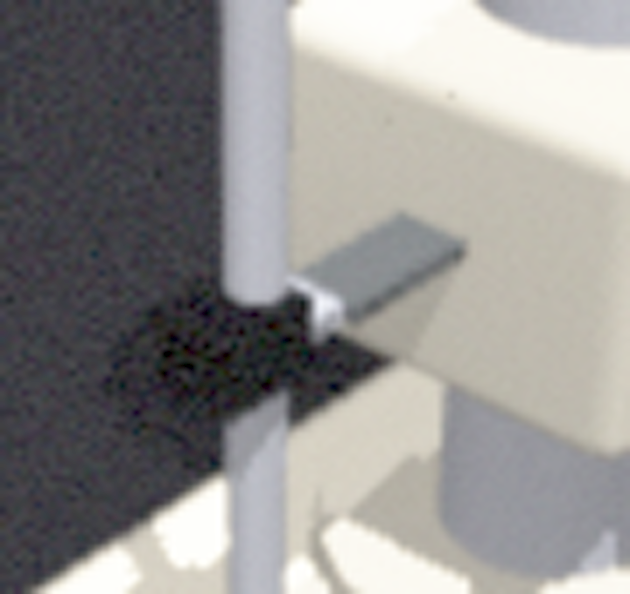

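View pics/w40r.png

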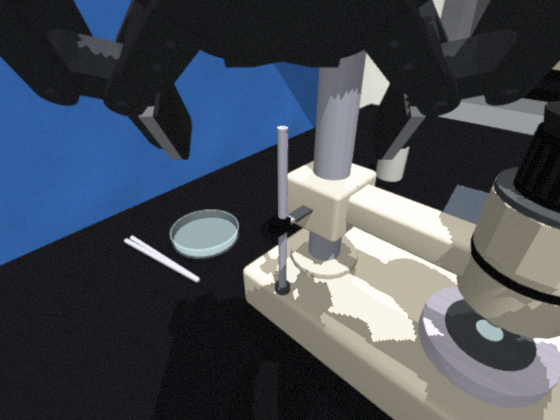

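```bash
python3 - <<'E'
from h import *
w=get_image("wrist"); st(); im=w["img"][::-1,::-1]; save(w,"w41")
x0,y0=272,196
z=cv2.resize(im[y0:y0+40,x0:x0+50],None,fx=15,fy=15,interpolation=cv2.INTER_CUBIC)
z=np.clip((z/255.)**.6*255,0,255).astype(np.uint8)
cv2.imwrite("pics/z41.png",z)
def pz(X): q=proj(w,X); return np.c_[559-q[:,0]-x0+.5,419-q[:,1]-y0+.5]*15
a=[[.647,.030,.1225],[.652,.030,.1225],[.642,.030,.1225],[.647,.012,.1225],[.647,.030,.1235]]
print(pz(a).round(0))
E
```

```text
t 58.65 pos [0.5444 0.163  0.3323] yaw 0.697 F [-0.58 -0.47 -1.4 ] M [ 0.272  0.178 -0.032] w 0.0856 j [ 0.303 -0.025  1.972 -0.761  1.037 -0.045]
[[289. 302.]
 [216. 268.]
 [363. 338.]
 [492. 163.]
 [289. 287.]]
```

View pics/z41.png

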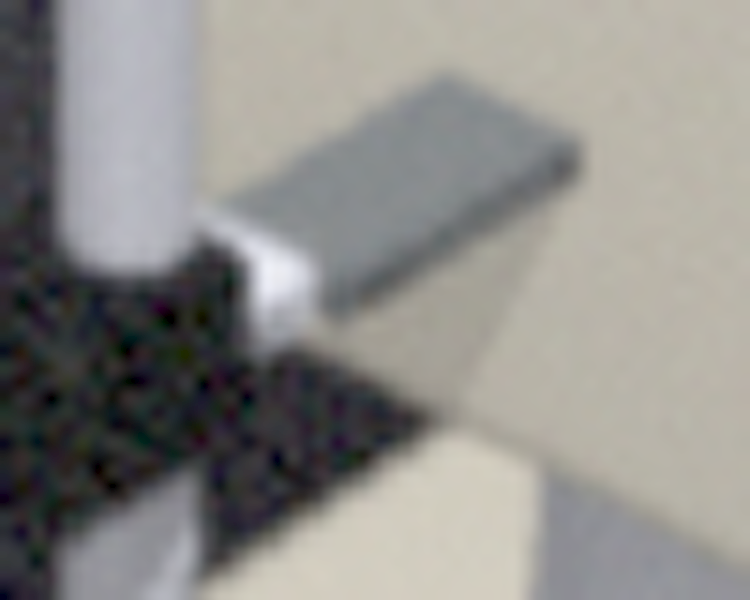

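```bash
python3 - <<'E'
from h import *
a=np.radians(60);yaw=.7
Z=R.from_rotvec([0,0,yaw]); x=Z.apply([0,-np.sin(a),-np.cos(a)]);y=Z.apply([1.,0,0]);Rt=R.from_matrix(np.c_[x,y,np.cross(x,y)])
M=Rt.as_matrix(); d=.96*M[:,0]+.28*M[:,2]; pos=np.array([.649,.032,.125])-.22*d-.031*M[:,0]+.072*M[:,2]
print(pos,d); plan2(pos,Rt)
E
```

```text
[0.5172244  0.1884495  0.25510666] [ 0.625783   -0.74295576 -0.23751289]
  travel [0.0355, -0.0043, -0.0779] rot [-0.0003, -0.3505, 0.0043]
```

Emit:
play_rows(
  jaw=[0,0,0,0,0,0,0,0,0,0],
  travel=[
    [0.004,0,-0.01],
    [0.009,-0.001,-0.02],
    [0.014,-0.002,-0.03],
    [0.018,-0.002,-0.04],
    [0.023,-0.003,-0.05],
    [0.027,-0.003,-0.06],
    [0.032,-0.004,-0.07],
    [0.0355,-0.0043,-0.078],
    [0.0355,-0.0043,-0.078],
    [0.0355,-0.0043,-0.078],
  ],
  rotation=[
    [0,-0.044,0],
    [0,-0.088,0],
    [0,-0.132,0],
    [0,-0.175,0],
    [0,-0.219,0],
    [0,-0.263,0],
    [0,-0.307,0],
    [0,-0.35,0.004],
    [0,-0.35,0.004],
    [0,-0.35,0.004],
  ],
)

```text
clock: 59.65
tool_pos: [0.519, 0.1887, 0.2587]
ee_rot: [0.232, 0.487, -0.849]
wrist_force: [-0.0, -0.1, 0.1]
grip_width: 0.0852
```

```bash
python3 - <<'E'
from h import *
w=get_image("wrist"); st(); save(w,"w42")
c=proj(w,[[.649,.032,.1235]])[0]; print(c)
im=w["img"][::-1,::-1]; u,v=559-c[0],419-c[1]; x0,y0=int(u-25),int(v-20); print(x0,y0)
z=cv2.resize(im[y0:y0+40,x0:x0+50],None,fx=15,fy=15,interpolation=cv2.INTER_CUBIC)
cv2.imwrite("pics/z42.png",np.clip((z/255.)**.6*255,0,255).astype(np.uint8))
cv2.imwrite("pics/w42r.png",im)
def pz(X): q=proj(w,X); return np.c_[559-q[:,0]-x0+.5,419-q[:,1]-y0+.5]*15
print(pz([[.647,.030,.1225],[.642,.030,.1225],[.647,.012,.1225],[.647,.030,.1235]]).round(0))
E
```

```text
t 59.7 pos [0.5191 0.1888 0.259 ] yaw 0.7 F [0.11 0.61 0.25] M [ 0.309  0.279 -0.014] w 0.0853 j [ 0.405  0.068  2.069 -1.24   1.067  0.406]
[273.67762661 199.52618203]
260 199
[[447. 333.]
 [530. 351.]
 [669. 259.]
 [447. 313.]]
```

View pics/z42.png

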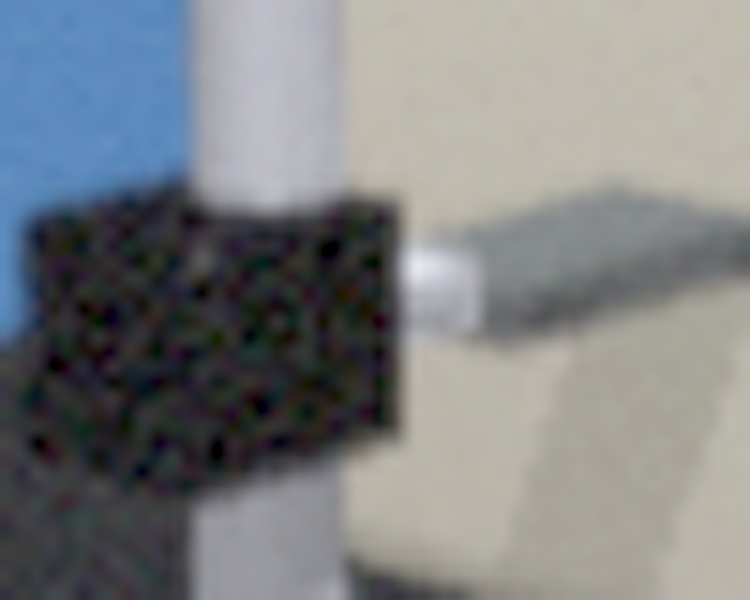

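View pics/w42r.png

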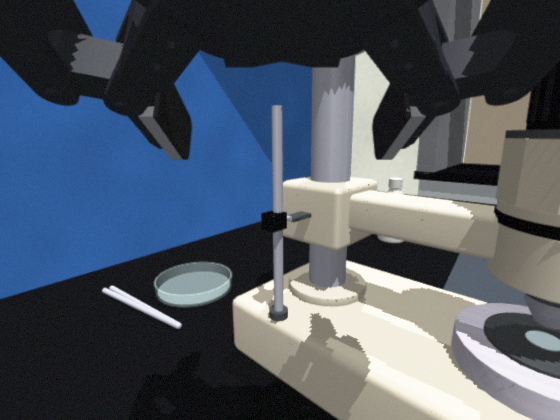

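```bash
python3 - <<'E'
from h import *
im=cv2.imread("pics/w42.png")[::-1,::-1]
g=cv2.cvtColor(np.ascontiguousarray(im),cv2.COLOR_BGR2GRAY)
print("     ",list(range(285,312)))
for y in range(208,226): print(y,g[y,285:312].tolist())
E
```

```text
[285, 286, 287, 288, 289, 290, 291, 292, 293, 294, 295, 296, 297, 298, 299, 300, 301, 302, 303, 304, 305, 306, 307, 308, 309, 310, 311]
208 [151, 153, 153, 150, 152, 151, 151, 152, 153, 152, 148, 152, 151, 152, 153, 151, 151, 150, 152, 150, 148, 152, 151, 154, 150, 149, 152]
209 [154, 150, 153, 151, 150, 152, 151, 150, 151, 152, 151, 152, 153, 151, 153, 150, 152, 152, 151, 151, 152, 149, 149, 149, 149, 152, 149]
210 [152, 149, 151, 152, 151, 153, 152, 151, 152, 151, 150, 151, 148, 150, 148, 142, 143, 146, 148, 150, 152, 151, 149, 150, 152, 153, 151]
211 [131, 134, 147, 149, 153, 151, 151, 151, 151, 148, 150, 143, 143, 136, 129, 118, 115, 129, 134, 142, 140, 145, 146, 149, 150, 151, 152]
212 [61, 87, 141, 150, 148, 151, 147, 145, 141, 141, 135, 118, 114, 100, 100, 95, 92, 96, 95, 107, 108, 123, 128, 133, 137, 137, 147]
213 [15, 56, 138, 147, 141, 143, 136, 128, 118, 109, 98, 95, 96, 93, 90, 92, 95, 91, 95, 94, 90, 92, 93, 93, 102, 103, 136]
214 [21, 50, 137, 138, 120, 119, 99, 99, 95, 90, 92, 91, 94, 92, 91, 90, 92, 92, 90, 86, 85, 83, 72, 72, 65, 71, 124]
215 [19, 57, 153, 149, 133, 
[... 688 characters left out ...]
24, 128, 144, 148]
221 [15, 48, 130, 136, 124, 116, 94, 81, 72, 78, 83, 89, 103, 101, 117, 123, 124, 124, 123, 123, 125, 122, 127, 126, 134, 146, 152]
222 [6, 49, 134, 145, 144, 141, 129, 126, 111, 116, 128, 139, 141, 126, 126, 124, 123, 125, 123, 125, 123, 123, 123, 130, 145, 149, 147]
223 [12, 45, 137, 143, 148, 149, 145, 144, 144, 140, 142, 145, 142, 123, 123, 122, 123, 123, 123, 121, 123, 125, 125, 125, 144, 151, 147]
224 [7, 47, 135, 145, 143, 147, 146, 147, 143, 144, 149, 143, 128, 124, 124, 124, 121, 122, 126, 122, 123, 123, 125, 130, 144, 148, 152]
225 [10, 51, 134, 146, 144, 146, 148, 146, 147, 144, 147, 142, 127, 123, 122, 124, 123, 125, 123, 126, 125, 124, 128, 143, 148, 148, 146]
```

```bash
python3 - <<'E'
from h import *
im=cv2.imread("pics/w42.png")[::-1,::-1]
a=cv2.resize(im[120:290,470:560],None,fx=3.5,fy=3.5,interpolation=cv2.INTER_CUBIC)
im=cv2.imread("pics/w40.png")[::-1,::-1]
b=cv2.resize(im[170:340,450:560],None,fx=3.5,fy=3.5,interpolation=cv2.INTER_CUBIC)
cv2.imwrite("pics/z43.png",np.hstack([a,b]))
w=get_image("wrist"); print(find_in(w,"eyepiece")[:1])
s=get_image("side"); q=[k for k in find_in(s,"dust_plug")]; print(q[:4])
t=get_image("top"); print([ (np.round(k["bbox"]),round(k["conf"],2)) for k in find_in(t,"dust_plug")]); save(t,"t43"); save(s,"s43")
E
```

```text
[{'bbox': [0.0, 205.3, 64.0, 358.7], 'conf': 0.66}]
[{'bbox': [271.8, 303.9, 295.1, 324.8], 'conf': 0.85}, {'bbox': [242.9, 360.4, 272.0, 384.4], 'conf': 0.74}, {'bbox': [235.3, 290.9, 259.4, 314.1], 'conf': 0.7}]
[(array([217., 241., 232., 262.]), 0.6), (array([217., 207., 226., 219.]), 0.55)]
```

View pics/z43.png

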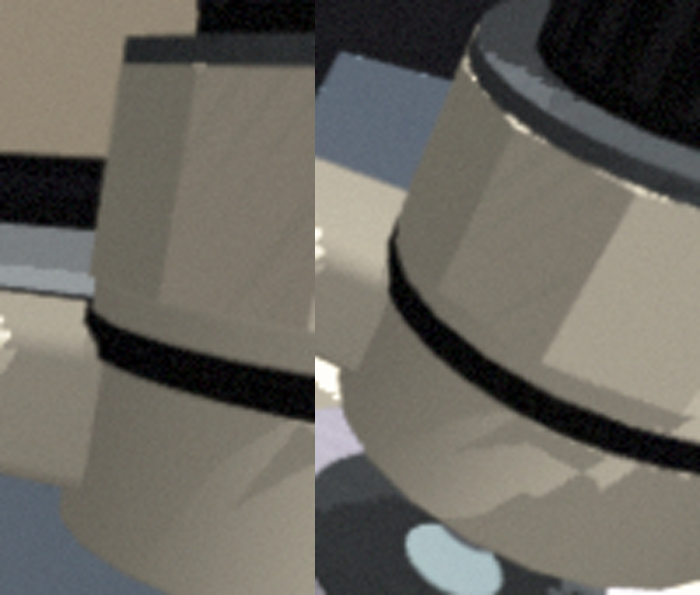

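View pics/s43.png

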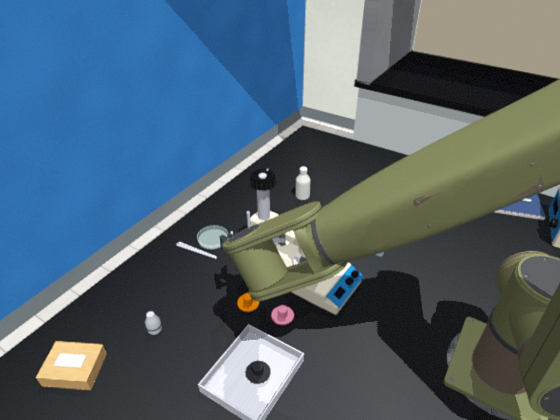

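```bash
python3 -c "
from h import *
st(); print(hand_in()); st()"
```

```text
t 60.0 pos [0.5186 0.1889 0.2583] yaw 0.702 F [-0.72  0.5   0.04] M [ 0.332  0.324 -0.017] w 0.0855 j [ 0.405  0.068  2.07  -1.241  1.067  0.406]
the job is handed in; nothing more can be done
None
the job is handed in; nothing more can be done
```

The microscope is back together, and I handed the job in at 60 s of the 210 s allowed. The hand-in reports no verdict, so the result rests on my own last checks.

**What I did**
- The black dust plug is in the parts tray.
- Both filters that lay on the mat are down the tube. I only saw two there. Each one slipped out of my first grip and was picked up on the next try.
- The eyepiece was set on the crests and turned backward until it dropped about 5 mm. It was then screwed forward, with one regrip, until it stopped going down.
- The handwheel was turned about 4.55 rad clockwise, roughly 22 mm of travel.

**Last checks**
- **Eyepiece:** in close view the collar sits on the shoulder with no gap. Another 0.5 rad of turning gave no more travel, only more force.
- **Pointer:** in a near-horizontal close view the blade is level with the tongue, at most about 0.8 mm low, inside the 2 mm limit.
- **Plug:** it shows in the tray in the last side picture. The network did not report it in the last top picture, though it did in an earlier one.
- **Bystanders:** the bottle and the spare objective look unmoved.
- **Robot:** it was clear of everything at hand-in, with forces near zero.

**Disagreements**
- My first estimate put the clip about 25 mm below the pointer, outside the stated 13 to 23 mm. I relied on the later close views instead.
- The side camera's calibration was several millimetres off from the other two cameras, so I relied on the wrist camera.
- On the crests the collar measured about 12.7 mm above the shoulder, close to the 12.5 mm lower limit of that step.

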